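# Unload the slide mounter and hold the control slide flush on the tilted stage

## Robot

A 6-joint arm with a two-finger parallel gripper is mounted at the origin on the work surface. World frame = base frame: x ahead of the robot, y to its left, z up, the work surface at z = 0. Lengths are in mm, angles in rad, forces in N, time in s.
With the tool pointing down it reaches from about 250 to 850 mm from the base axis. Payload 12.5 kg.
Tool frame: the origin (TCP) lies between the finger pads; the fingertips stand r.tip_extent ahead of it and the grasp point (between the pads) lies 3 mm ahead of it (r.tip_extent is the distance from the TCP to the fingertips, in mm); z points along the fingers, x is the direction in which the jaws open and shut, and the axes are right-handed (so a half turn about z gives the same grasp; the last joint's range is limited). The gripper opens to 93 mm and grips with 3 to 60 N. Pads are 15 mm wide; open, the fingers measure 128 mm over their backs; the gripper's body (75 mm by 188 mm) begins 65 mm behind the grasp point.
Start: joints at [-1.373, 0.351, 1.652, -0, 1.139, -0.085], TCP at [153.495, -528.132, 210.733] pointing down, gripper open.
Joint ranges: [-2.75, 2.75], [-0.79, 2.1], [0.01, 2.65], [-1.57, 4.71], [0.07, 3.14], [-2.87, 2.87]. Speed limits (rad/s): [2.22, 2.22, 2.79, 3.14, 3.14, 3.14].

## Interface

Orientations are given as [roll, pitch, yaw] about the fixed x, y, z axes, in that order (R = Rz(yaw) Ry(pitch) Rx(roll)).
In Python, from bench import readout, cams, job, r gives the robot as it stands.
- The arm moves only by the shell command python3 -m crank 'ROWS' [FORCE]. ROWS is JSON, a list of rows, each a list of 3 entries, a list of its own where there are three numbers: the shift along the tool's x, y, z in mm, then the turn, a rotation vector about the tool's x, y, z in degrees, then the opening, from 0 (shut) to 1 (fully open). In form: [[[x, y, z], [ax, ay, az], jaw], ...]. A call has 1 to 10 rows; each row shifts and turns the commanded pose from where the row before left it, along the tool's axes as they then stand; what a row does not reach is not made up. A row lasts 1/12 s, in which the tool goes at most 41.7 mm and 7.16 degrees, less where a joint would pass 70% of its speed; a pose out of reach is approached as far as the arm can. A call with a gripper value outside its range is refused whole. The fingers move at their own pace and stop on an object; FORCE is the grip in N (left out, the last holds). Time passes only in rows, so rows that do not move let the fingers close. It gives the time, the measured TCP pose, the force and the opening at its end, in the units of the state.
- readout.observe(): the state, without advancing time (a new reading comes with each control period).
- cams.camera(name): name is "scene" or "side" or "wrist"; returns the picture (480x640x3 uint8, red, green, blue); there is no depth.
- cams.camera_info(name): a dict with "fx", "fy", "cx", "cy" (pixels), "camera_from_world" (4x4, takes a point from world to camera coordinates); the wrist camera has in their place "T_tool_cam" (4x4, takes a point from camera to tool coordinates, whose origin is the TCP and whose axes are the tool frame's). Camera axes: x right, y down, z forward; pixel columns grow to the right and rows downward; lengths in mm; the calibration is good to about 2 mm. The wrist camera is an equidistant fisheye: a pixel r from the principal point sees the ray r / f radians off the axis. A picture is of the moment at which its call begins: read the wrist's pose just before it. camera_info takes no time and is no camera call.
- job.finish_job(): hands the job in, once; it reports no verdict.
The state is a dict: "t": time; "joints": joint angles; "qvel": joint speeds; "tau": joint torques, N m; "position": TCP position; "tcp_rot": TCP orientation; "ft_force": force on the tool from outside, world axes, zero at the start; "torque": the same for the moment, N m; "finger_gap": opening from 0.0 (shut) to 1.0 (fully open).
Only numpy, scipy, OpenCV 4.12 (cv2) and the standard library are available. Lean on these libraries where they do the work, as an engineer would, in place of code of your own. Each camera call takes 0.05 s, during which the arm holds its last target.

## Task

Empty the slide mounting machine's catch tray: set the carrier with the grey lugs down flat in the empty half of the blue tote, without dropping it, and let go of it; then take the control slide (the carrier with the orange lugs) to the black tilting stage for its picture. Lay it squarely on the sloping plate, long side up the slope and its glass centred over the round light opening, tilt it by feel until both end rails of its underside bear flush on the slope, and press it there gently but definitely: nothing else will keep it in place, so finish while still gripping it and holding it pressed flush. Leave the other things on the bench, including the carrier already in the tote, where they are.

Things in the scene. Friction and masses are not known exactly. Their poses are not given: they have to be found in the camera images.
- batch: Finished slide carrier with GREY lugs in the catch tray: aluminium frame 88 (x) x 58 (y) x 6 mm round a glass slide; upright grip lug mid-way on each long side, 30 mm long, 5 thick, top 28 mm above the underside, outer faces flush with the frame (58 mm across both). 0.11 kg. Origin: centre of the underside, z up through the glass. Lies end to end with the control slide, in either order.
- control: Control slide, carrier with ORANGE lugs in the catch tray: aluminium frame 88 (x) x 58 (y) x 6 mm round a glass slide; upright grip lug mid-way on each long side, 30 mm long, 5 thick, top 28 mm above the underside, outer faces flush with the frame (58 mm across both). 0.11 kg. Origin: centre of the underside, z up through the glass. Gripped lightly (15 N) it can turn about the lugs, as it must to settle flush.
- control_rail_a: The rail under the control carrier's +x end (the white frosted end of the glass), 8 x 58 mm, 6 thick; part of the carrier. The two end rails stand 1 mm proud of the rest of the underside and are what rests on a surface. Origin: middle of its underside, 40 mm from the carrier's origin.
- control_rail_b: The same rail under the control carrier's -x end, at x = -40 mm.
- collected: A third carrier of the same make, grey lugs, already lying in the far (+x) half of the tote; must stay there. Origin: centre of its underside.
- machine: Slide mounting machine, cream housing 400 x 360 mm, 268 high, with a steel catch tray on its +y side. Origin: on the bench under the tray's middle. Tray inside 250 (x) x 140 (y) mm, floor 6 mm and rim 22 mm above the bench. The housing's face stands 145 mm from the tray's middle towards -y, a short chute between. Fixed.
- tote: Open blue tote. Origin: centre of the underside. Inside 280 (x) x 166 (y) mm, floor 5 mm above the bench, walls 50 mm high, 5 mm thick with a 10 mm rim flange. The empty half is the -x half, its middle at x = -70 mm in the tote's frame. Fixed.
- stage: Tilting microscope stage: fixed cream base 190 x 165 x 20 mm with a black plate 150 x 150 x 14 mm on a hinge along its low (-x) edge, firmly locked at a tilt of 12 to 27 degrees: the tilt is not told, find it by touch (or sight). Origin: centre of the underside; x towards the plate's high side, y along the hinge. Slim quadrants at y = +-82 mm rise 50 mm above the hinge.
- stage_hinge (a point): Middle of the stage's hinge pin, at x = -75, z = 62 mm on the base, axes as the base (does not tilt). The plate's flat upper face lies 7 mm above the pin; the round light opening (28 mm lit disc, chrome ring 37 mm) is centred 75 mm up the slope from it. Face clear 65 mm to each side; chrome straight edge, 6 mm high, at y = 65 to 74. The carrier's long side goes up the slope, either way round.
- oil_bottle: Amber dropper bottle, 34 mm across, 70 mm high, standing. Origin: centre of its underside. Leave alone.
- objective: Chrome microscope objective with a red ring, 32 mm across, 48 mm high, standing. Origin: centre of its underside. Leave alone.
- eyepiece: Black eyepiece, 37 mm across, 50 mm high, standing. Origin: centre of its underside. Leave alone.
- slide_box: Closed green slide box 85 x 100 x 32 mm. Origin: centre of its underside. Leave alone.
- jar: Clear jar with white cap, 60 mm across, 75 mm high. Origin: centre of its underside. Leave alone.
- blower: Dark blue rubber dust blower, 58 mm across, 105 mm high with its nozzle up. Origin: centre of its underside. Leave alone.
There are look-alikes about, which are no part of the job. What is shaped like the batch but purple or red is not meant.

How it is judged (in metres and radians):
On the way, in this order (a step that is already met when the one before it is completed fails the run):
1. the grey-lugged carrier lies flat in the empty half of the tote, let go (x of batch in the frame of tote between -0.102 and 0 m and y of batch in the frame of tote between -0.06 and 0.06 m and z of batch in the frame of tote below 0.01 m and angle between batch's own z axis and vertical below 0.06 rad and linear speed of batch below 0.02 m/s and contact force between the fingers and batch below 0.05 N), for 0.2 s.
2. the control slide is lifted clear of the catch tray (height (world z) of control above 0.06 m and contact force between the fingers and control above 1 N), for 0.1 s.
3. the control slide is held flush on the sloping plate, over the opening (contact force between each of control_rail_a, control_rail_b and stage above 0.5 N and contact force between control and stage between 2.5 and 25 N and angle between control's own y axis and vertical between 1.536 and 1.606 rad and angle between the y axis of control and the y axis of stage, either way round below 0.14 rad and x of control in the frame of stage between -0.018 and 0.004 m and y of control in the frame of stage between -0.01 and 0.01 m and z of control in the frame of stage above 0.07 m and contact force between the fingers and control above 1 N and linear speed of control below 0.01 m/s), for 0.3 s.
At the end, for the whole second after the job is handed in: Grey-lugged carrier flat and still in the tote's empty half, let go. Control slide still gripped, at rest, flush on the plate: both end rails bear (0.5 N or more), level across to 2 deg, square to 8 deg, centred over the opening (about 7 mm or better surely passes), pressed 2.5 to 25 N (all of step 1 and all of step 3); the arm keeps its last pose, push and grip.
It fails at once if a bystander (the carrier already in the tote, bottle, objective, eyepiece, slide box, jar or blower) is moved more than 20 mm (distance of any of collected, oil_bottle, objective, eyepiece, slide_box, jar, blower from where it was at the start of the episode above 0.02 m).
It fails at once if a slide carrier is dropped ((linear speed of batch above 0.7 m/s and contact force between the fingers and batch below 0.02 N) or (linear speed of control above 0.7 m/s and contact force between the fingers and control below 0.02 N)).
It fails at once if the control slide is pressed on the stage with more than 45 N (contact force between control and stage above 45 N).
It also fails if it takes over 64 s, if anything falls off the work surface, if the arm or the gripper's body presses on something with over 40 N, if the wrist force passes 120 N, or if a joint passes its speed limit or range.

## Working session

There is one attempt and no reset: what is moved stays moved. The work goes in short steps, Python scripts to look and compute and a shell command to move; the robot and the scene stay as the last step left them, time stands still between calls to the robot, and variables do not carry over. Pictures are saved under pics/ and viewed, and the job is handed in when it is done.

```bash
ls; mkdir -p pics
python3 - <<'E'
from bench import readout,cams,job,r
import cv2
print(readout.observe(), r.tip_extent)
for n in ("scene","side","wrist"):
    im=cams.camera(n); cv2.imwrite(f"pics/{n}0.png",im[:,:,::-1]); print(n,cams.camera_info(n))
E
```

```text
pics
{'t': 0.0, 'joints': array([-1.37261444e+00,  3.51191865e-01,  1.65237775e+00, -1.28073156e-05,
        1.13906562e+00, -8.46062805e-02]), 'qvel': array([-0.00096975,  0.00129782, -0.00156451,  0.00100841, -0.00203193,
        0.00025083]), 'tau': array([-1.00726345e-03, -4.97326612e+01, -2.85256290e+01,  6.97823544e-02,
        2.56881164e-02, -7.08260586e-05]), 'position': array([ 153.42367361, -527.83492239,  210.24333893]), 'tcp_rot': array([-3.14151613e+00,  1.03983733e-03, -1.28800275e+00]), 'ft_force': array([-0.45006339, -0.20471981,  0.26086065]), 'torque': array([-0.01688706, -0.0083874 , -0.04415091]), 'finger_gap': 1.0029067184903893} 22.0
scene {'fx': 453.06941490544506, 'fy': 453.06941490544506, 'cx': 324.5257455083914, 'cy': 236.43873390563326, 'camera_from_world': array([[ 8.37429492e-01,  5.46538445e-01, -2.75216566e-03,
        -4.73313706e+02],
       [ 3.46363093e-01, -5.34594110e-01, -7.70870771e-01,
        -1.47180450e+02],
       [-4.22781804e-01,  6.44596669e-01, -6.36985620e-01,
         1.25914721e+03],
       [ 0.00000000e+00,  0.00000000e+00,  0.0000
[... 275 characters left out ...]
,  4.85879774e-01, -8.51760383e-01,
         1.73415418e+02],
       [ 3.61061325e-01, -7.71824500e-01, -5.23375258e-01,
         7.23233059e+02],
       [ 0.00000000e+00,  0.00000000e+00,  0.00000000e+00,
         1.00000000e+00]])}
wrist {'fx': 371.64829954431775, 'fy': 371.64829954431775, 'cx': 318.93752285092893, 'cy': 237.57404185656912, 'T_tool_cam': array([[ 9.99999935e-01,  3.56057328e-04, -4.76313021e-05,
        -3.38221575e-01],
       [-3.34005849e-04,  9.70383380e-01,  2.41569835e-01,
        -6.57113065e+01],
       [ 1.32233334e-04, -2.41569804e-01,  9.70383436e-01,
        -1.73879594e+02],
       [ 0.00000000e+00,  0.00000000e+00,  0.00000000e+00,
         1.00000000e+00]])}
```

View pics/scene0.png

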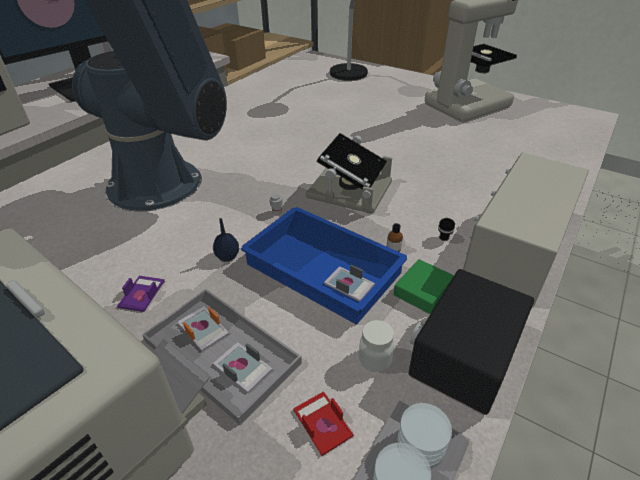

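View pics/side0.png

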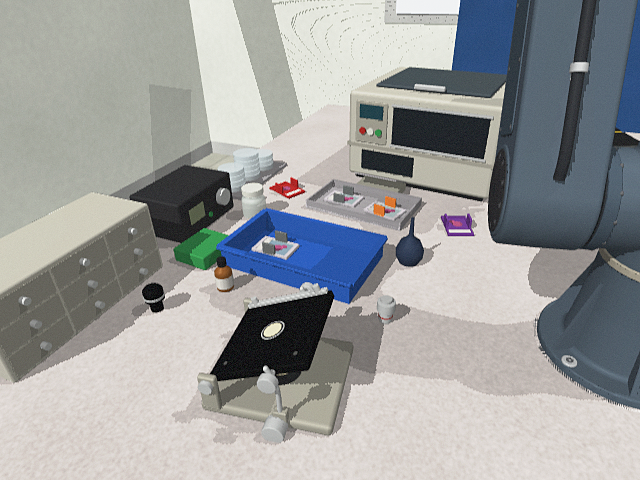

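View pics/wrist0.png

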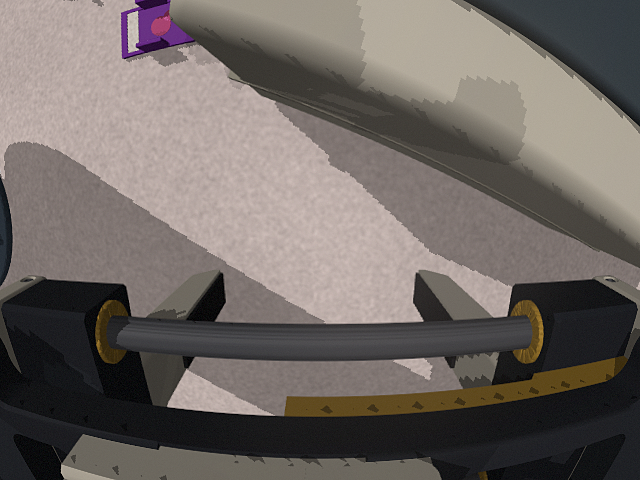

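Scene view: candidates are the orange-lug carrier in the tray (203,328), the grey-lug carrier in the tray (243,365), a grey one in the tote (348,283, stays put), a purple one (140,293) and a red one (323,423), both decoys. I want the grey one at (243,365) first. The stage is at (352,170), the blower at (226,246), and the tote's empty half is around (290,245).

Run:
```python
import cv2,numpy as np
a=cv2.imread("pics/scene0.png");b=cv2.imread("pics/side0.png")
cv2.imwrite("pics/c1.png",cv2.resize(a[280:430,130:330],None,fx=4,fy=4,interpolation=cv2.INTER_CUBIC))
cv2.imwrite("pics/c2.png",cv2.resize(b[160:310,220:420],None,fx=4,fy=4,interpolation=cv2.INTER_CUBIC))
cv2.imwrite("pics/c3.png",cv2.resize(b[280:445,180:380],None,fx=3.6,fy=3.6,interpolation=cv2.INTER_CUBIC))
cv2.imwrite("pics/c4.png",cv2.resize(a[120:220,290:410],None,fx=6,fy=6,interpolation=cv2.INTER_CUBIC))
```

```text
(no output)
```

View pics/c1.png

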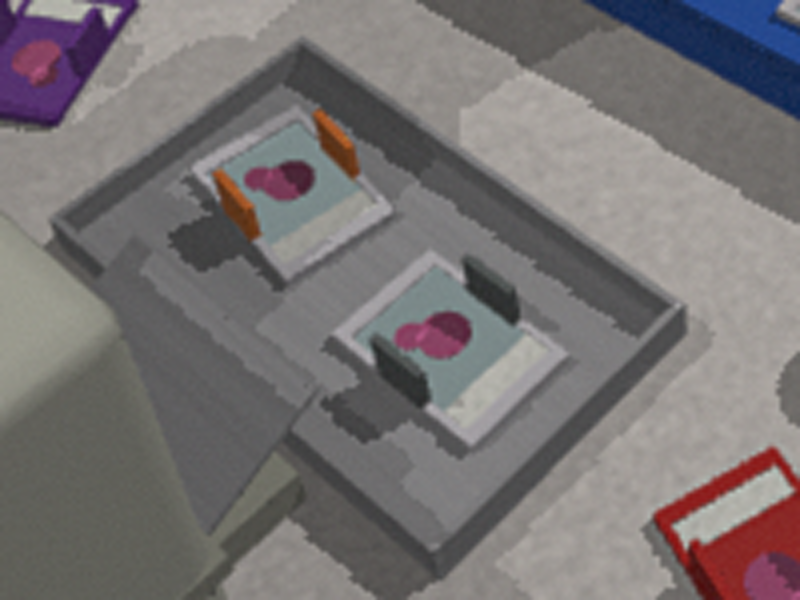

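View pics/c2.png

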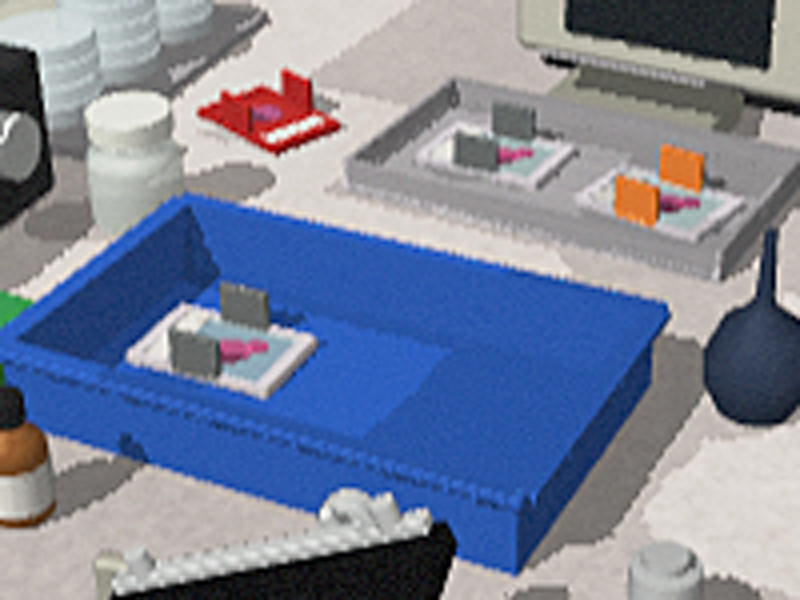

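View pics/c3.png

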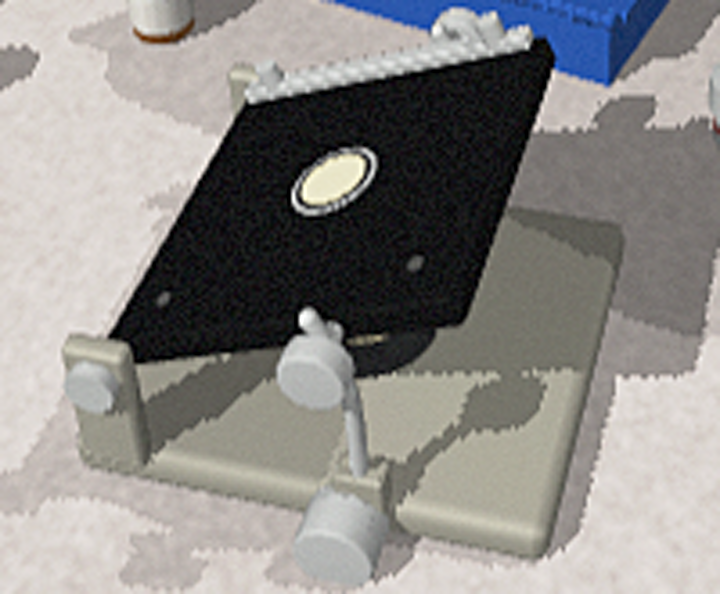

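View pics/c4.png

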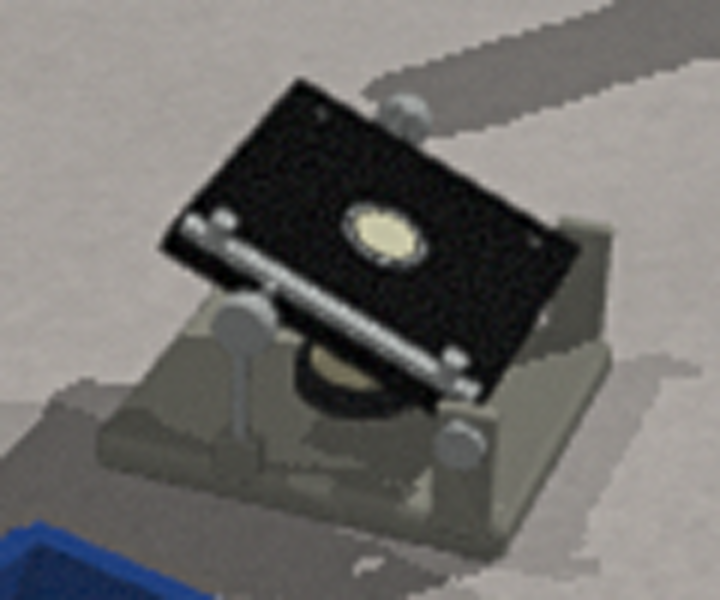

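Crops: in the tray, orange lugs sit at the robot-side (upper-left) end and grey lugs at the lower right, both with the frosted end pointing away. The plate's hinge is on the far-x side, and its chrome straight edge is on the tote side. Next I triangulate.

```bash
cat > h.py <<'E'
import numpy as np,cv2
from bench import readout,cams
from scipy.spatial.transform import Rotation as Ro
I={n:cams.camera_info(n) for n in("scene","side","wrist")}
def ray(n,p):
    c=I[n];M=c["camera_from_world"];R,t=M[:3,:3],M[:3,3]
    d=np.array([(p[0]-c["cx"])/c["fx"],(p[1]-c["cy"])/c["fy"],1]);d=R.T@d
    return -R.T@t,d/np.linalg.norm(d)
def onz(n,p,z):
    o,d=ray(n,p);return o+d*(z-o[2])/d[2]
def tri(ps,pd):
    o1,d1=ray("scene",ps);o2,d2=ray("side",pd)
    A=np.stack([d1,-d2],1);s=np.linalg.lstsq(A,o2-o1,rcond=None)[0]
    a,b=o1+d1*s[0],o2+d2*s[1];return (a+b)/2,np.linalg.norm(a-b)
def toolR(st): return Ro.from_euler("xyz",st["tcp_rot"]).as_matrix()
def wray(p,st):
    c=I["wrist"];u=np.array([p[0]-c["cx"],p[1]-c["cy"]]);r=np.hypot(*u);th=r/c["fx"]
    d=np.array([*(u/max(r,1e-9)*np.sin(th)),np.cos(th)]);T=c["T_tool_cam"];R=toolR(st)
    return st["position"]+R@T[:3,3],R@(T[:3,:3]@d)
def wonz(p,st,z):
    o,d=wray(p,st);return o+d*(z-o[2])/d[2]
E
python3 - <<'E'
from h import *
np.set_printoptions(precision=1,suppress=True)
f1=lambda u,v,x0,y0,k:(x0+(u+.5)/k-.5,y0+(v+.5)/k-.5)
c1=lambda u,v:f1(u,v,130,280,4);c2=lambda u,v:f1(u,v,220,160,4);c3=lambda u,v:f1(u,v,180,280,3.6);c4=lambda u,v:f1(u,v,290,120,6)
for nm,cs in dict(grey=[(433,252),(568,353),(470,443),(333,332)],orange=[(303,108),(392,210),(283,278),(195,165)]).items():
    P=np.array([onz("scene",c1(*c),12) for c in cs]);e=P[1]-P[0];g=P[2]-P[3]
    print(nm,P.mean(0),[np.linalg.norm(P[i]-P[i-1]) for i in range(4)],np.degrees(np.arctan2(e[1],e[0])),np.degrees(np.arctan2(g[1],g[0])))
# lugs
print("lug g",onz("scene",c1(490,275),34),onz("scene",c1(400,355),34), onz("side",c2(514,105),34),onz("side",c2(476,134),34))
# tray rim corners c1
for c in [(303,40),(686,308),(440,572),(52,222)]: print("tray",onz("scene",c1(*c),22))
st={"open":((384,235),(335,181)),"hi_ch":((163,243),(552,45)),"lo_ch":((485,400),(245,100)),"hi_fr":((300,80),(465,322)),"lo_fr":((580,245),(110,355))}
for k,(a,b) in st.items(): print(k,*tri(c4(*a),c3(*b)))
# tote rim corners, scene full picture
for c in [(295,208),(407,256),(360,320),(243,249)]: print("tote",onz("scene",c,50))
for c in [(220+5/4,160+355/4),(220+183/4,160+195/4),(220+668/4,160+308/4),(220+530/4,160+500/4)]: print("tote side",onz("side",c,50))
for n in("scene","side"): print(n,ray(n,(320,240))[0])
E
```

```text
grey [ 603.7 -321.3   12. ] [np.float64(56.87226434394747), np.float64(85.36343012131225), np.float64(56.79975430534503), np.float64(86.27872226497954)] -5.80127082652097 -5.772759634229641
orange [ 484.9 -297.    12. ] [np.float64(57.062024351771754), np.float64(83.17152426897738), np.float64(57.33230460110916), np.float64(85.91776380483576)] -16.11721677424564 -16.30978187248361
lug g [ 607.6 -295.8   34. ] [ 602.3 -347.5   34. ] [ 598.8 -350.8   34. ] [ 605.8 -300.7   34. ]
tray [ 428.3 -230.6   22. ]
tray [ 683.8 -256.4   22. ]
tray [ 674.4 -406.6   22. ]
tray [ 413.9 -376.1   22. ]
open [478.7 269.3  97.3] 0.9002232575088475
hi_ch [422.7 182.1 118.3] 1.7593956627346856
lo_ch [558.1 215.2  70.9] 3.3148890658090795
hi_fr [393.4 334.  119.6] 5.115838283467394
lo_fr [530.3 356.   66.2] 2.6335970557680306
tote [439.1  64.3  50. ]
tote [737.   53.4  50. ]
tote [ 739.8 -150.2   50. ]
tote [ 433.4 -116.8   50. ]
tote side [718.6  57.4  50. ]
tote side [ 721.5 -129.2   50. ]
tote side [ 421.9 -111.7   50. ]
tote side [431.1  69.4  50. ]
scene [ 979.7 -631.6  687.3]
side [216.6 673.6 538. ]
```

```bash
python3 -m crank '[[[-36,-10.5,-6],[0,0,0],1],[[-36,-10.5,-6],[0,0,0],1],[[-36,-10.5,-6],[0,0,0],1],[[-36,-10.5,-6],[0,0,0],1],[[-36,-10.5,-6],[0,0,0],1],[[-36,-10.5,-6],[0,0,0],1],[[0,0,0],[0,0,5.4],1],[[0,0,0],[0,0,5.4],1],[[0,0,0],[0,0,5.4],1]]'
```

```text
t: 0.9
position: [153.8, -302.7, 247.0]
tcp_rot: [-3.141, -0.001, -1.575]
ft_force: [-0.3, -0.5, 0.6]
finger_gap: 0.999
```

```bash
python3 -m crank '[[[0,-36,0],[0,0,0],0.82],[[0,-36,0],[0,0,0],0.82],[[0,-36,0],[0,0,0],0.82],[[0,-36,0],[0,0,0],0.82],[[0,-36,0],[0,0,0],0.82],[[0,-36,0],[0,0,0],0.82],[[0,-36,0],[0,0,0],0.82],[[0,-36,0],[0,0,0],0.82],[[0,0,0],[0,0,0],0.82],[[0,0,0],[0,0,0],0.82]]'
python3 - <<'E'
from h import *
s=readout.observe();print(s);im=cams.camera("wrist");cv2.imwrite("pics/w1.png",im[:,:,::-1])
E
```

```text
t: 1.73
position: [442.5, -302.6, 245.9]
tcp_rot: [3.14, 0.001, -1.569]
ft_force: [-0.9, 0.0, 0.5]
finger_gap: 0.818
{'t': 1.7333, 'joints': array([-6.86649309e-01,  2.91305675e-01,  1.64410520e+00, -5.48469142e-05,
        1.20763132e+00,  8.82161813e-01]), 'qvel': array([-0.03230613, -0.0391454 ,  0.04232392, -0.00249197,  0.00035212,
       -0.01085717]), 'tau': array([  1.61121882, -45.83585858, -31.31446838,   0.17737478,
        -0.14088466,   0.21717236]), 'position': array([ 442.48749332, -302.60800263,  245.8740164 ]), 'tcp_rot': array([ 3.14044088e+00,  8.81590384e-04, -1.56879211e+00]), 'ft_force': array([-0.8741886 ,  0.0435125 ,  0.54243666]), 'torque': array([0.03035337, 0.05387306, 0.0297001 ]), 'finger_gap': 0.8183098174645316}
```

View pics/w1.png

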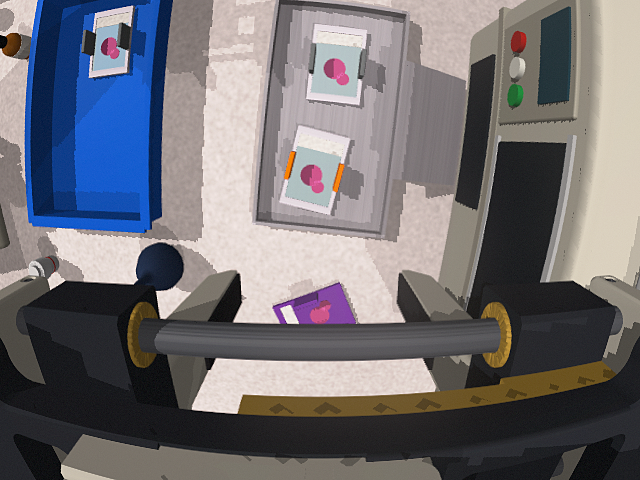

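The wrist view shows the tray with orange at (315,170) and grey at (337,65), the tote at left with its low-x inner end near y=215, the blower at (160,265) and purple at (318,310). I'll zoom in to get corners.

Run:
```python
import cv2
a=cv2.imread("pics/w1.png")
cv2.imwrite("pics/w1a.png",cv2.resize(a[10:225,260:390],None,fx=2.7*1,fy=2.7,interpolation=cv2.INTER_CUBIC))
cv2.imwrite("pics/w1b.png",cv2.resize(a[0:240,10:180],None,fx=2.5,fy=2.5,interpolation=cv2.INTER_CUBIC))
```

```text
(no output)
```

View pics/w1a.png

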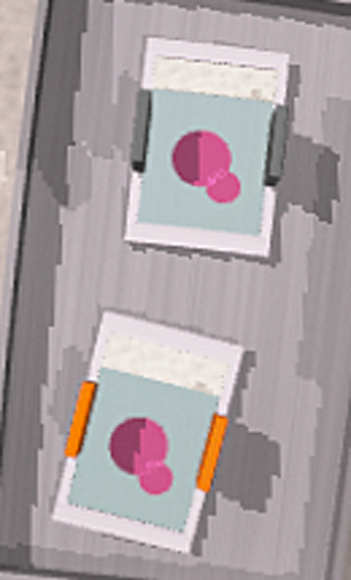

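View pics/w1b.png

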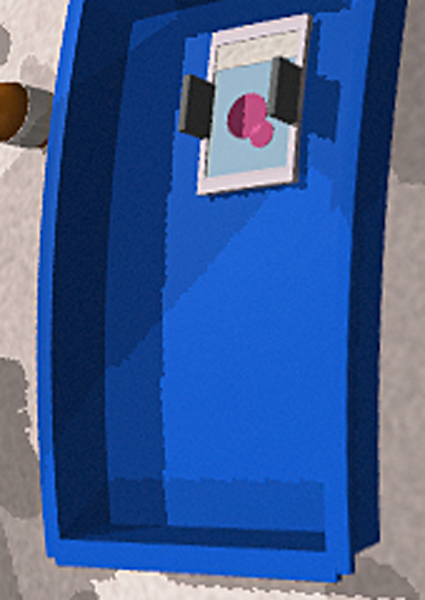

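Run:
```python
from h import *
np.set_printoptions(precision=1,suppress=True)
s=dict(position=np.array([442.49,-302.6,245.87]),tcp_rot=np.array([3.1404,.0009,-1.5688]))
a=lambda u,v:(260+(u+.5)/2.7-.5,10+(v+.5)/2.7-.5)
b=lambda u,v:(10+(u+.5)/2.5-.5,(v+.5)/2.5-.5)
for nm,cs in dict(grey=[(148,38),(290,52),(270,256),(125,240)],orange=[(105,312),(243,347),(190,550),(53,520)]).items():
    P=np.array([wonz(a(*c),s,12) for c in cs]);e=P[0]-P[3];g=P[1]-P[2]
    print(nm,P.mean(0),[np.linalg.norm(P[i]-P[i-1]) for i in range(4)],np.degrees(np.arctan2(e[1],e[0])),np.degrees(np.arctan2(g[1],g[0])))
for nm,c,z in [("rimLL",(48,562),50),("rimLR",(340,580),50),("rimLR2",(355,573),50),("floorL",(110,525),5),("floorR",(325,550),5)]: print(nm,wonz(b(*c),s,z))
P=np.array([wonz(b(*c),s,11) for c in [(217,27),(313,14),(298,185),(199,193)]]);print("coll",P.mean(0),[np.linalg.norm(P[i]-P[i-1]) for i in range(4)],P[0]-P[3])
```

```text
grey [ 601.9 -321.5   12. ] [np.float64(87.31584950411433), np.float64(58.08161709076541), np.float64(88.34533319828304), np.float64(58.518345881837604)] -5.873839216860156 -5.5842208487806415
orange [ 482.6 -297.1   12. ] [np.float64(87.77460756607798), np.float64(57.233346172653405), np.float64(86.11750445951346), np.float64(57.85357097409986)] -14.38413281550373 -13.991773729572207
rimLL [432.3  71.3  50. ]
rimLR [ 422.  -111.4   50. ]
rimLR2 [ 425.2 -119.3   50. ]
floorL [443.   60.8   5. ]
floorR [426.8 -81.1   5. ]
coll [653.9 -47.6  11. ] [np.float64(90.12099437406728), np.float64(58.5283283828146), np.float64(89.58244676324765), np.float64(60.11455071984036)] [90.  -4.2  0. ]
```

```bash
python3 -m crank '[[[4,-32,20],[0,0,0],0.82],[[4,-32,30],[0,0,0],0.82],[[4,-32,30],[0,0,0],0.82],[[4,-32,30],[0,0,0],0.82],[[3,-31.5,30],[0,0,0],0.82],[[0,0,0],[0,0,5.8],0.82],[[0,0,0],[0,0,0],0.82],[[0,0,0],[0,0,0],0.82]]'
python3 - <<'E'
from h import *
s=readout.observe();print(s["position"],s["tcp_rot"],s["joints"]);im=cams.camera("wrist");cv2.imwrite("pics/w2.png",im[:,:,::-1])
E
```

```text
t: 2.45
position: [593.7, -321.9, 113.5]
tcp_rot: [3.142, -0.0, -1.67]
ft_force: [0.4, 0.1, 1.1]
finger_gap: 0.822
[ 593.70674648 -321.90762201  113.49705512] [ 3.14153426e+00 -1.58106072e-04 -1.67042916e+00] [-5.65670423e-01  6.76649554e-01  1.37797798e+00 -1.89204704e-04
  1.08694625e+00  1.10484676e+00]
```

View pics/w2.png

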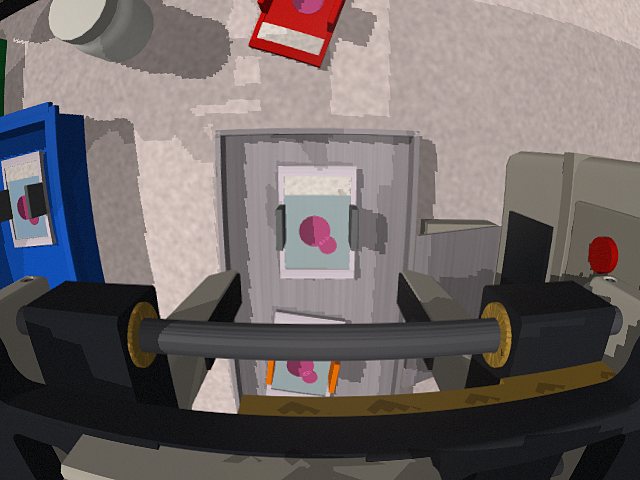

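Grey carrier is at (318,222), square to the jaws and midway between them; the red decoy is at (300,25), clear.

Run:
```python
from h import *
s=dict(position=np.array([593.7,-321.9,113.5]),tcp_rot=np.array([3.1415,-.0002,-1.6704]))
P=np.array([wonz(c,s,12) for c in [(278,166),(357,167),(355,277),(281,277)]])
print(P,P.mean(0),[np.linalg.norm(P[i]-P[i-1]) for i in range(4)]);R=toolR(s);print(R.T@(P.mean(0)-s["position"]),P[0]-P[3],P[1]-P[2])
```

```text
[[ 648.11883259 -296.86461623   12.        ]
 [ 641.55183699 -354.97479315   12.        ]
 [ 556.01898584 -346.77340641   12.        ]
 [ 561.8083081  -288.59727824   12.        ]] [ 601.87449088 -321.80252351   12.        ] [np.float64(86.70556796507492), np.float64(58.48006576853525), np.float64(85.92514981167757), np.float64(58.46347698436181)]
[ -0.93015705  -8.13368659 101.49906282] [86.3105245  -8.26733799  0.        ] [85.53285115 -8.20138674  0.        ]
```

```bash
python3 -m crank '[[[-1,-8,10],[0,0,0],0.82],[[0,0,25],[0,0,0],0.82],[[0,0,25],[0,0,0],0.82],[[0,0,14],[0,0,0],0.82],[[0,0,7.5],[0,0,0],0.82],[[0,0,0],[0,0,0],0.82],[[0,0,0],[0,0,0],0.82]]'
```

```text
t: 3.08
position: [603.1, -321.5, 32.4]
tcp_rot: [-3.141, -0.0, -1.672]
ft_force: [0.4, 0.1, -0.3]
finger_gap: 0.821
```

```bash
python3 -m crank '[[[0,0,0],[0,0,0],0.5],[[0,0,0],[0,0,0],0.5],[[0,0,0],[0,0,0],0.5],[[0,0,0],[0,0,0],0.5],[[0,0,0],[0,0,0],0.5],[[0,0,-10],[0,0,0],0.5],[[0,0,-25],[0,0,0],0.5],[[0,0,-30],[0,0,0],0.5],[[0,0,-30],[0,0,0],0.5],[[0,0,-30],[0,0,0],0.5]]' 25
python3 - <<'E'
from h import *
s=readout.observe();print(s["position"],s["tcp_rot"],s["joints"]);im=cams.camera("wrist");cv2.imwrite("pics/w3.png",im[:,:,::-1])
E
```

```text
t: 3.92
position: [602.6, -321.1, 158.7]
tcp_rot: [-3.141, -0.0, -1.672]
ft_force: [-0.4, -0.5, 0.7]
finger_gap: 0.5
[ 602.5883675  -321.06097657  158.69264642] [-3.14128514e+00 -1.56892149e-04 -1.67195956e+00] [-5.57698619e-01  6.42443969e-01  1.31991661e+00 -5.69145721e-06
  1.17888689e+00  1.11426309e+00]
```

View pics/w3.png

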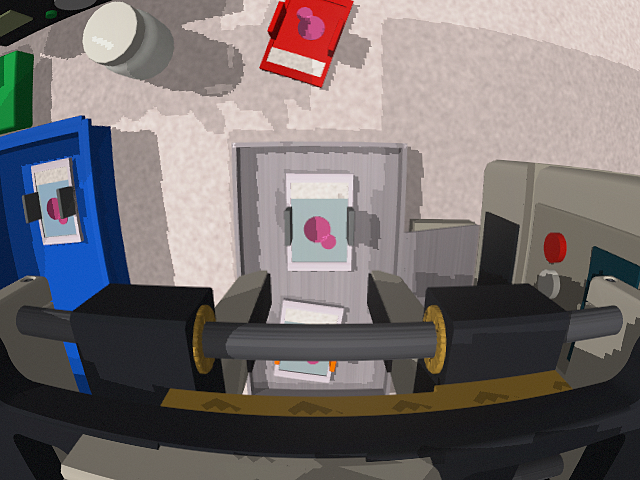

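The gap ended at 0.50 (46 mm, less than the 58 mm lugs), and the carrier is still in the tray at (320,220). I lifted before the slow fingers had closed. I'll reopen, go down, and wait for the grip this time.

```bash
python3 -m crank '[[[0,0,0],[0,0,0],0.82],[[0,0,0],[0,0,0],0.82],[[0,0,0],[0,0,0],0.82],[[0,0,0],[0,0,0],0.82],[[0,0,0],[0,0,0],0.82],[[0,0,0],[0,0,0],0.82],[[0,0,0],[0,0,0],0.82],[[0,0,20],[0,0,0],0.82]]'
python3 - <<'E'
from h import *
s=readout.observe();print(s["position"],s["finger_gap"])
P=np.array([wonz(c,dict(position=np.array([602.59,-321.06,158.69]),tcp_rot=np.array([-3.1413,-.0002,-1.672])),12) for c in [(286,173),(353,174),(352,270),(288,269)]])
print(P.mean(0),[np.linalg.norm(P[i]-P[i-1]) for i in range(4)],P[0]-P[3])
E
```

```text
t: 4.63
position: [604.3, -322.1, 139.7]
tcp_rot: [-3.136, -0.003, -1.672]
ft_force: [0.7, 0.4, -0.2]
finger_gap: 0.819
[ 604.34410572 -322.1339736   139.66001886] 0.8188274761630814
[ 601.85403739 -321.74344006   12.        ] [np.float64(86.93943056867724), np.float64(57.81547468592399), np.float64(87.0647563872651), np.float64(58.434897660194366)] [86.51602413 -8.56983992  0.        ]
```

```bash
python3 -m crank '[[[0,0,30],[0,0,0],0.82],[[0,0,35],[0,0,0],0.82],[[0,0,25],[0,0,0],0.82],[[0,0,12],[0,0,0],0.82],[[0,0,6],[0,0,0],0.82],[[0,0,0],[0,0,0],0.3],[[0,0,0],[0,0,0],0.3],[[0,0,0],[0,0,0],0.3],[[0,0,0],[0,0,0],0.3]]' 25
python3 -m crank '[[[0,0,0],[0,0,0],0.3],[[0,0,0],[0,0,0],0.3],[[0,0,0],[0,0,0],0.3],[[0,0,0],[0,0,0],0.3]]'
```

```text
t: 5.38
position: [603.5, -321.6, 30.1]
tcp_rot: [-3.139, -0.001, -1.672]
ft_force: [-0.0, 1.5, -0.4]
finger_gap: 0.583
t: 5.72
position: [602.7, -321.2, 28.6]
tcp_rot: [-3.141, -0.0, -1.672]
ft_force: [0.7, 0.1, 0.4]
finger_gap: 0.318
```

The jaws closed past the lug width again, so they aren't around the lugs. I'll look from all cameras.

Run:
```python
from h import *
for n in("scene","side","wrist"):
    im=cams.camera(n)[:,:,::-1]; cv2.imwrite(f"pics/{n}4.png",im)
    if n=="scene": cv2.imwrite("pics/s4c.png",cv2.resize(im[230:430,130:330],None,fx=3,fy=3))
    if n=="side": cv2.imwrite("pics/d4c.png",cv2.resize(im[140:260,280:440],None,fx=4,fy=4))
```

```text
(no output)
```

View pics/s4c.png

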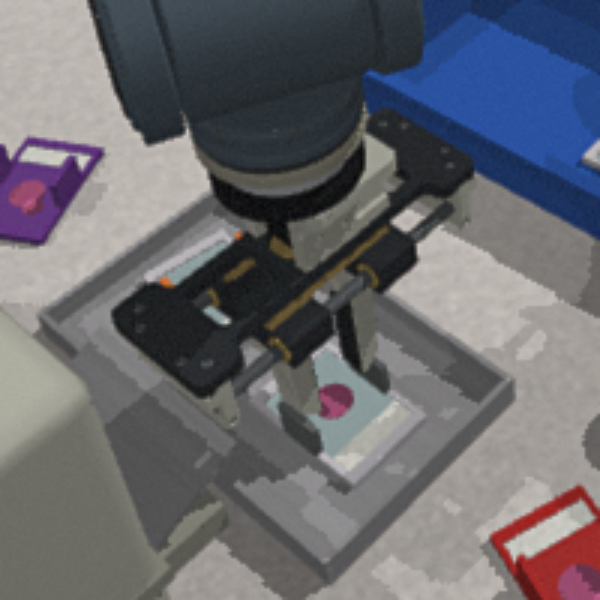

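View pics/d4c.png

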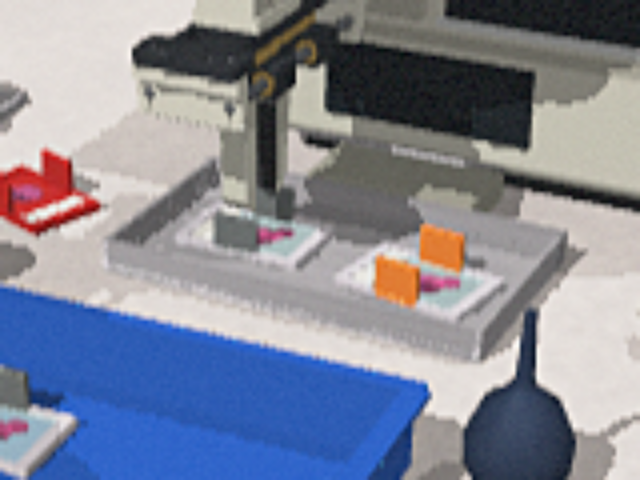

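View pics/wrist4.png

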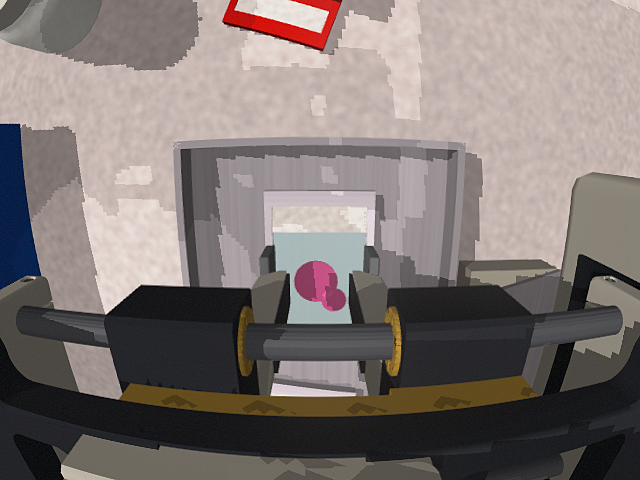

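Run:
```python
import cv2
a=cv2.imread("pics/scene4.png");b=cv2.imread("pics/side4.png")
cv2.imwrite("pics/s4d.png",cv2.resize(a[330:400,200:290],None,fx=8,fy=8,interpolation=cv2.INTER_CUBIC))
cv2.imwrite("pics/d4d.png",cv2.resize(b[155:215,310:380],None,fx=9,fy=9,interpolation=cv2.INTER_CUBIC))
```

```text
(no output)
```

View pics/s4d.png

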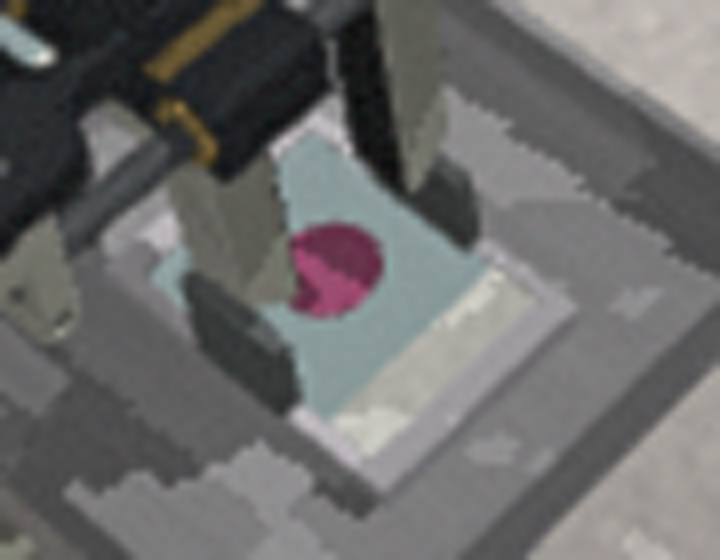

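View pics/d4d.png

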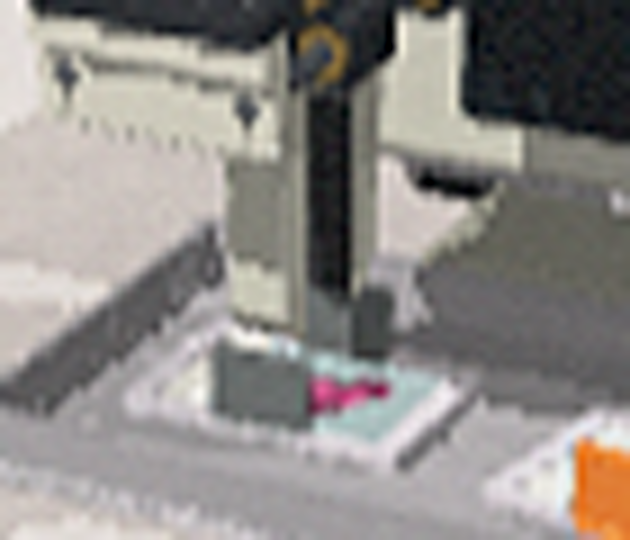

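Run:
```python
from h import *
np.set_printoptions(precision=1,suppress=True)
print("+y tip",tri((251.2,353.7),(342,192)))
print("-y tip scene on planes",[onz("scene",(200+290/8,330+300/8),z) for z in(7,12,34,40)])
print("lug+y top scene", onz("scene",(200+455/8,330+165/8),34))
s=readout.observe();print(s["position"],s["finger_gap"],s["ft_force"])
```

```text
+y tip (array([ 605.9, -306.7,   32.4]), np.float64(13.552617872022374))
-y tip scene on planes [array([ 595.2, -328.1,    7. ]), array([ 598. , -330.3,   12. ]), array([ 610.4, -340.2,   34. ]), array([ 613.8, -342.8,   40. ])]
lug+y top scene [ 617.6 -294.9   34. ]
[ 602.7 -321.1   28.5] 0.30667176552999964 [ 0.4  0.5 -0.2]
```

Evidence: the jaws closed with no force, the finger pixel spacing puts the visible tips about 176 mm from the wrist camera (206 mm would match tip_extent = 22), and the scene ray puts them near z≈36. The tips therefore seem to sit just above the lug tops, roughly 30 mm shorter than stated. I'll open and go down in small steps, watching the force.

```bash
python3 -m crank '[[[0,0,-3],[0,0,0],0.82],[[0,0,0],[0,0,0],0.82],[[0,0,0],[0,0,0],0.82],[[0,0,0],[0,0,0],0.82],[[0,0,0],[0,0,0],0.82],[[0,0,0],[0,0,0],0.82],[[0,0,0],[0,0,0],0.82],[[0,0,0],[0,0,0],0.82],[[0,0,0],[0,0,0],0.82]]'
python3 -m crank '[[[0,0,4],[0,0,0],0.82],[[0,0,4],[0,0,0],0.82],[[0,0,4],[0,0,0],0.82],[[0,0,0],[0,0,0],0.82]]'
python3 - <<'E'
from h import *
for n in("scene","wrist"):
    im=cams.camera(n)[:,:,::-1]; cv2.imwrite(f"pics/{n}5.png",im)
    if n=="scene": cv2.imwrite("pics/s5d.png",cv2.resize(im[320:400,190:290],None,fx=7,fy=7,interpolation=cv2.INTER_CUBIC))
E
```

```text
t: 6.62
position: [602.7, -321.1, 31.4]
tcp_rot: [3.142, 0.0, -1.672]
ft_force: [-0.1, 0.6, 0.4]
finger_gap: 0.815
t: 6.95
position: [602.1, -320.8, 18.1]
tcp_rot: [3.14, 0.001, -1.672]
ft_force: [-0.7, -0.7, 0.1]
finger_gap: 0.82
```

View pics/s5d.png

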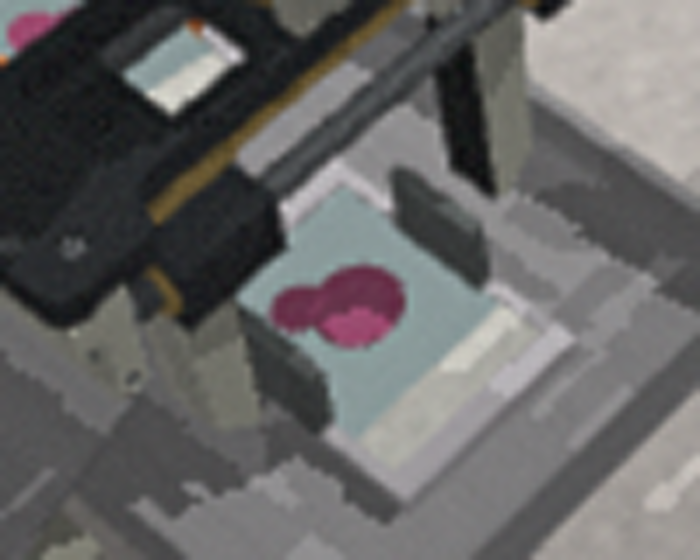

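View pics/wrist5.png

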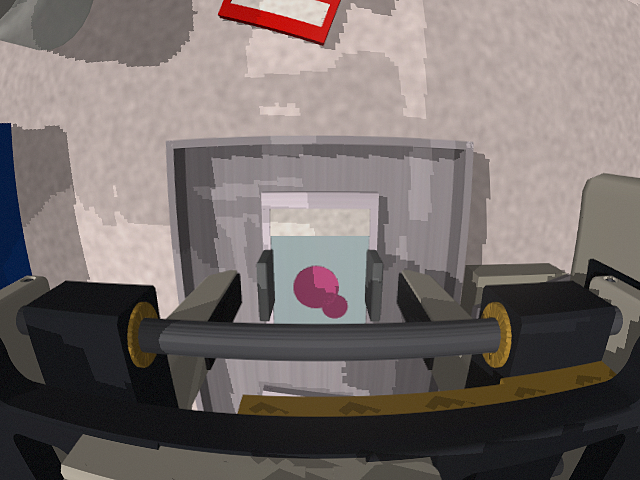

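No floor contact, although the stated extent would put the tips at z=-4. The tips really are higher than stated, so I keep going by feel.

```bash
python3 -m crank '[[[0,0,4],[0,0,0],0.82],[[0,0,4],[0,0,0],0.82],[[0,0,0],[0,0,0],0.82],[[0,0,0],[0,0,0],0.82]]'
python3 - <<'E'
from h import *
print(readout.observe()["ft_force"])
for n in("scene","side"):
    im=cams.camera(n)[:,:,::-1]; cv2.imwrite(f"pics/{n}6.png",im)
    if n=="scene": cv2.imwrite("pics/s6d.png",cv2.resize(im[320:400,190:290],None,fx=7,fy=7,interpolation=cv2.INTER_CUBIC))
    else: cv2.imwrite("pics/d6d.png",cv2.resize(im[155:215,310:380],None,fx=9,fy=9,interpolation=cv2.INTER_CUBIC))
E
```

```text
t: 7.38
position: [602.5, -321.0, 11.1]
tcp_rot: [3.141, 0.0, -1.672]
ft_force: [0.0, -0.4, 0.1]
finger_gap: 0.818
[ 0.02952548 -0.36534232  0.08501901]
```

View pics/s6d.png

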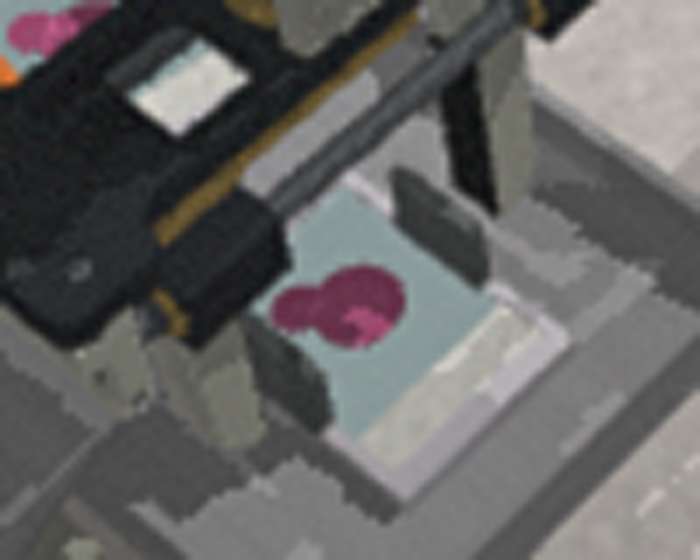

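View pics/d6d.png

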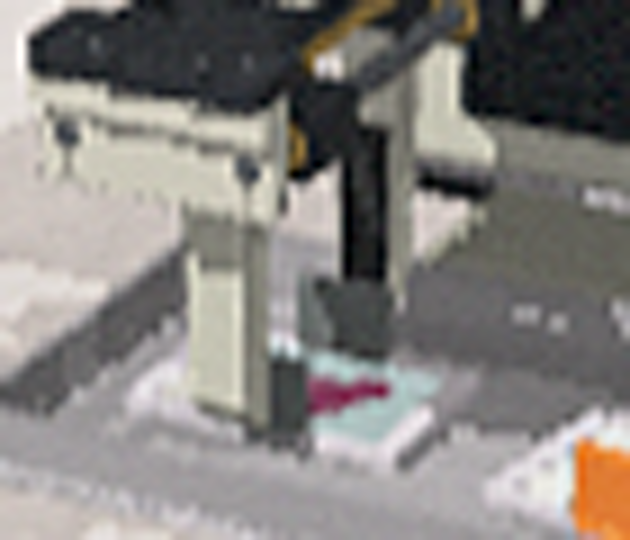

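Run:
```python
from h import *
np.set_printoptions(precision=1,suppress=True)
for nm,n,p in [("-y tip scene","scene",(190+262/7,320+430/7)),("+y inner near tip scene","scene",(190+498/7,320+215/7)),("+y side left","side",(310+200/9,155+410/9)),("+y side right","side",(310+265/9,155+435/9))]:
    print(nm,[onz(n,p,z) for z in(6,12,18,24)])
```

```text
-y tip scene [array([ 600.6, -356.7,    6. ]), array([ 603.9, -359.1,   12. ]), array([ 607.2, -361.5,   18. ]), array([ 610.6, -364. ,   24. ])]
+y inner near tip scene [array([ 608.7, -276.4,    6. ]), array([ 611.9, -279.5,   12. ]), array([ 615.2, -282.7,   18. ]), array([ 618.5, -285.8,   24. ])]
+y side left [array([ 626.4, -307. ,    6. ]), array([ 621.8, -295.9,   12. ]), array([ 617.2, -284.9,   18. ]), array([ 612.6, -273.8,   24. ])]
+y side right [array([ 602.8, -299. ,    6. ]), array([ 598.5, -288. ,   12. ]), array([ 594.1, -277.1,   18. ]), array([ 589.7, -266.1,   24. ])]
```

The tips are now outside the lugs at about z≈17. I'll go 4 mm lower and close.

```bash
python3 -m crank '[[[0,0,4],[0,0,0],0.82],[[0,0,0],[0,0,0],0.82],[[0,0,0],[0,0,0],0.3],[[0,0,0],[0,0,0],0.3],[[0,0,0],[0,0,0],0.3],[[0,0,0],[0,0,0],0.3],[[0,0,0],[0,0,0],0.3],[[0,0,0],[0,0,0],0.3],[[0,0,0],[0,0,0],0.3],[[0,0,0],[0,0,0],0.3]]' 25
python3 -m crank '[[[0,0,0],[0,0,0],0.3],[[0,0,0],[0,0,0],0.3]]'
```

```text
t: 8.32
position: [602.8, -321.2, 7.5]
tcp_rot: [-3.141, -0.0, -1.672]
ft_force: [0.0, 0.0, 1.1]
finger_gap: 0.622
t: 8.48
position: [602.7, -321.2, 7.5]
tcp_rot: [-3.141, -0.0, -1.672]
ft_force: [0.5, -0.3, 0.7]
finger_gap: 0.618
```

```bash
python3 -m crank '[[[0,0,-10],[0,0,0],0.3],[[0,0,-25],[0,0,0],0.3],[[0,0,-35],[0,0,0],0.3],[[0,0,-35],[0,0,0],0.3],[[0,0,-5],[0,0,0],0.3],[[0,0,0],[0,0,0],0.3]]'
python3 - <<'E'
from h import *
im=cams.camera("side")[:,:,::-1]; cv2.imwrite("pics/side7.png",im)
E
```

```text
t: 8.98
position: [603.8, -321.8, 120.7]
tcp_rot: [-3.137, -0.002, -1.672]
ft_force: [0.0, 0.3, -1.5]
finger_gap: 0.622
```

View pics/side7.png

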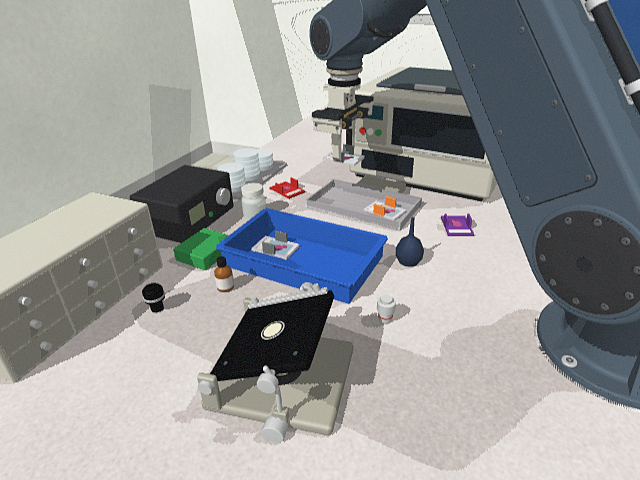

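The grey carrier is held and level at (345,157). Carrying it over to the tote's empty half.

```bash
python3 -m crank '[[[-28.3,11.7,0],[0,0,0],0.3],[[-28.3,11.7,0],[0,0,0],0.3],[[-28.3,11.7,0],[0,0,0],0.3],[[-28.3,11.7,0],[0,0,0],0.3],[[-28.3,11.7,0],[0,0,0],0.3],[[-28.3,11.7,0],[0,0,0],0.3],[[-28.3,11.7,0],[0,0,0],0.3],[[-28.3,11.7,0],[0,0,0],0.3],[[-28.3,11.7,0],[0,0,0],0.3],[[-28.3,11.7,0],[0,0,0],0.3]]'
python3 -m crank '[[[0,0,0],[0,0,-2.9],0.3],[[0,0,0],[0,0,0],0.3],[[0,0,0],[0,0,0],0.3]]'
python3 - <<'E'
from h import *
im=cams.camera("side")[:,:,::-1]; cv2.imwrite("pics/side8.png",im)
im=cams.camera("wrist")[:,:,::-1]; cv2.imwrite("pics/w8.png",im)
E
```

```text
t: 9.87
position: [513.0, -26.3, 115.7]
tcp_rot: [3.138, 0.0, -1.672]
ft_force: [0.7, 1.4, -1.0]
finger_gap: 0.627
t: 10.12
position: [514.3, -27.7, 116.4]
tcp_rot: [3.14, 0.0, -1.622]
ft_force: [-0.1, -0.1, -2.0]
finger_gap: 0.619
```

View pics/side8.png

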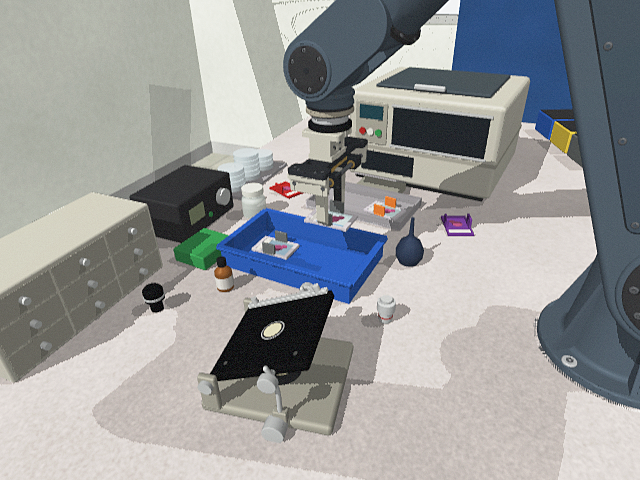

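View pics/w8.png

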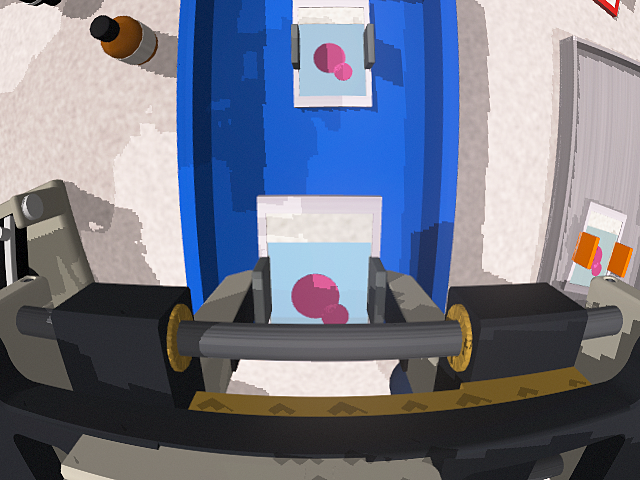

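```bash
python3 -m crank '[[[0,0,25],[0,0,0],0.3],[[0,0,30],[0,0,0],0.3],[[0,0,25],[0,0,0],0.3],[[0,0,14],[0,0,0],0.3],[[0,0,8],[0,0,0],0.3],[[0,0,4],[0,0,0],0.3],[[0,0,2],[0,0,0],0.3],[[0,0,0],[0,0,0],0.3],[[0,0,0],[0,0,0],0.3]]'
python3 - <<'E'
from h import *
im=cams.camera("side")[:,:,::-1]; cv2.imwrite("pics/side9.png",cv2.resize(im[180:300,220:400],None,fx=4,fy=4,interpolation=cv2.INTER_CUBIC))
E
```

```text
t: 10.97
position: [515.4, -28.0, 10.2]
tcp_rot: [-3.14, -0.0, -1.622]
ft_force: [0.7, -0.1, -0.6]
finger_gap: 0.62
```

View pics/side9.png

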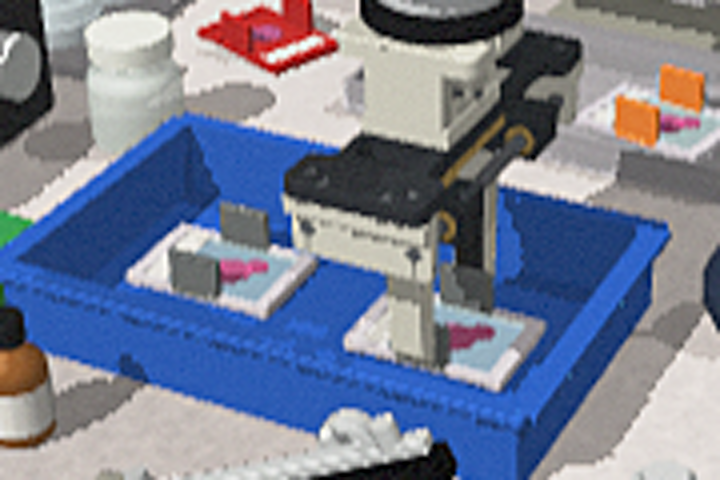

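The carrier is just above the floor in the empty half, clear of the collected one. Now stepping down to contact.

```bash
python3 -m crank '[[[0,0,1.5],[0,0,0],0.3],[[0,0,0],[0,0,0],0.3]]'
python3 -m crank '[[[0,0,1.5],[0,0,0],0.3],[[0,0,0],[0,0,0],0.3]]'
python3 -m crank '[[[0,0,1],[0,0,0],0.3],[[0,0,0],[0,0,0],0.3]]'
```

```text
t: 11.18
position: [515.1, -27.8, 8.2]
tcp_rot: [-3.141, -0.0, -1.621]
ft_force: [-0.3, -0.3, -0.2]
finger_gap: 0.62
t: 11.35
position: [515.0, -27.8, 6.5]
tcp_rot: [-3.141, -0.0, -1.621]
ft_force: [0.5, 0.1, -1.0]
finger_gap: 0.621
t: 11.52
position: [515.0, -27.8, 6.4]
tcp_rot: [-3.141, -0.0, -1.621]
ft_force: [-4.6, 1.4, 15.5]
finger_gap: 0.62
```

```bash
python3 -m crank '[[[0,0,-0.8],[0,0,0],0.3],[[0,0,0],[0,0,0],0.82],[[0,0,0],[0,0,0],0.82],[[0,0,0],[0,0,0],0.82],[[0,0,0],[0,0,0],0.82],[[0,0,0],[0,0,0],0.82],[[0,0,0],[0,0,0],0.82],[[0,0,0],[0,0,0],0.82]]'
python3 -m crank '[[[0,0,-8],[0,0,0],0.82],[[0,0,-25],[0,0,0],0.82],[[0,0,-35],[0,0,0],0.82],[[0,0,-35],[0,0,0],0.82],[[0,0,-10],[0,0,0],0.82],[[0,0,0],[0,0,0],0.82]]'
python3 - <<'E'
from h import *
s=readout.observe();print(s["position"],s["tcp_rot"])
im=cams.camera("wrist")[:,:,::-1]; cv2.imwrite("pics/w10.png",im)
im=cams.camera("side")[:,:,::-1]; cv2.imwrite("pics/side10.png",cv2.resize(im[180:300,220:400],None,fx=4,fy=4,interpolation=cv2.INTER_CUBIC))
E
```

```text
t: 12.18
position: [514.9, -27.8, 6.2]
tcp_rot: [3.142, 0.0, -1.621]
ft_force: [-0.4, -1.0, -0.5]
finger_gap: 0.818
t: 12.68
position: [516.5, -28.0, 122.4]
tcp_rot: [-3.136, -0.001, -1.621]
ft_force: [-0.3, -0.5, 0.6]
finger_gap: 0.821
[516.46955901 -27.96623076 122.39441695] [-3.13594964e+00 -5.22305201e-04 -1.62129143e+00]
```

View pics/w10.png

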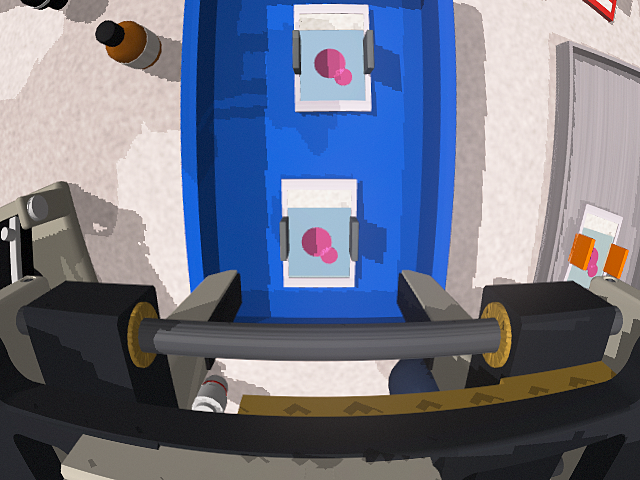

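View pics/side10.png

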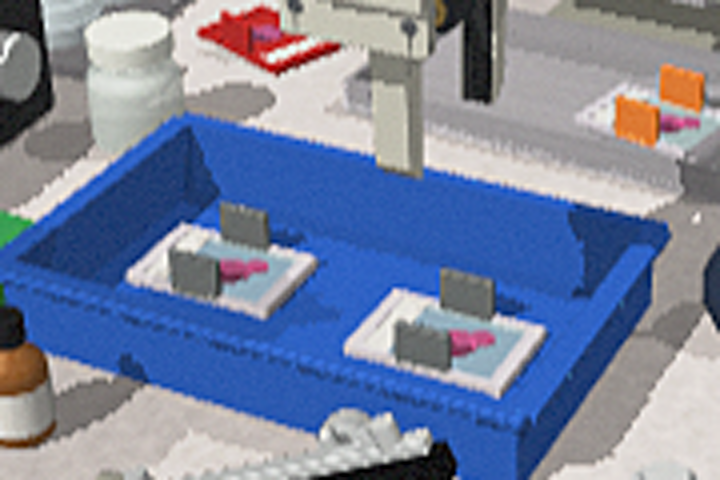

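The batch carrier lies flat in the tote at (318,233) and is released; the collected one hasn't moved. Now to the orange one.

```bash
python3 -m crank '[[[33.8,2.4,0],[0,0,0],0.82],[[33.8,2.4,0],[0,0,0],0.82],[[33.8,2.4,0],[0,0,0],0.82],[[33.8,2.4,0],[0,0,0],0.82],[[33.8,2.4,0],[0,0,0],0.82],[[33.8,2.4,0],[0,0,0],0.82],[[33.8,2.4,0],[0,0,0],0.82],[[33.8,2.4,0],[0,0,0],0.82],[[0,0,0],[0,0,6],0.82],[[0,0,0],[0,0,6],0.82]]'
python3 -m crank '[[[0,0,0],[0,0,0],0.82],[[0,0,0],[0,0,0],0.82]]'
python3 - <<'E'
from h import *
s=readout.observe();print(s["position"],s["tcp_rot"])
im=cams.camera("wrist")[:,:,::-1]; cv2.imwrite("pics/w11.png",im); cv2.imwrite("pics/w11a.png",cv2.resize(im[120:320,220:420],None,fx=3,fy=3,interpolation=cv2.INTER_CUBIC))
E
```

```text
t: 13.62
position: [480.7, -298.0, 116.9]
tcp_rot: [3.138, 0.001, -1.838]
ft_force: [0.6, 0.2, 0.4]
finger_gap: 0.82
t: 13.78
position: [481.3, -296.4, 117.6]
tcp_rot: [3.139, 0.001, -1.828]
ft_force: [0.1, -1.0, -0.2]
finger_gap: 0.82
[ 481.33849157 -296.35467881  117.61756239] [ 3.13902993e+00  1.02774719e-03 -1.82767882e+00]
```

View pics/w11a.png

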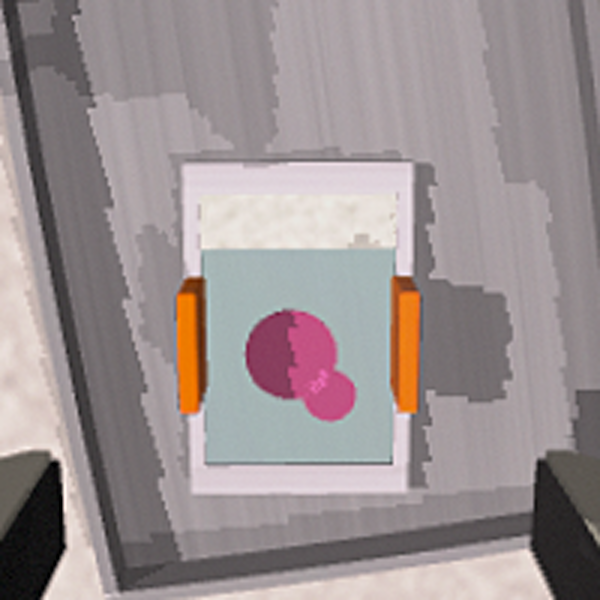

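The orange carrier is square to the jaws and centred at crop (298,335).

Run:
```python
from h import *
np.set_printoptions(precision=1,suppress=True)
s=dict(position=np.array([481.34,-296.35,117.62]),tcp_rot=np.array([3.139,.001,-1.8277]))
P=np.array([wonz((220+(u+.5)/3-.5,120+(v+.5)/3-.5),s,12) for u,v in [(182,162),(414,160),(406,492),(192,492)]])
R=toolR(s);print(P.mean(0),[np.linalg.norm(P[i]-P[i-1]) for i in range(4)],(R.T@(P.mean(0)-s["position"])),(R.T@(P[0]+P[1]-P[2]-P[3]).T)/2,(R.T@(P[1]-P[0])))
# stage yaw etc later
```

```text
[ 482.8 -296.9   12. ] [np.float64(87.95287892498513), np.float64(58.197889544472254), np.float64(88.44835447436465), np.float64(57.5545008052018)] [  0.3  -1.8 105.6] [ -0.3 -88.2  -0.2] [58.2 -0.5 -0.1]
```

```bash
python3 -m crank '[[[0,-1.8,20],[0,0,0],0.82],[[0,0,30],[0,0,0],0.82],[[0,0,30],[0,0,0],0.82],[[0,0,18],[0,0,0],0.82],[[0,0,8],[0,0,0],0.82],[[0,0,4.5],[0,0,0],0.82],[[0,0,0],[0,0,0],0.82],[[0,0,0],[0,0,0],0.82],[[0,0,0],[0,0,0],0.82]]'
python3 -m crank '[[[0,0,0],[0,0,0],0.3],[[0,0,0],[0,0,0],0.3],[[0,0,0],[0,0,0],0.3],[[0,0,0],[0,0,0],0.3],[[0,0,0],[0,0,0],0.3],[[0,0,0],[0,0,0],0.3],[[0,0,0],[0,0,0],0.3],[[0,0,0],[0,0,0],0.3],[[0,0,0],[0,0,0],0.3],[[0,0,0],[0,0,0],0.3]]' 15
```

```text
t: 14.58
position: [484.4, -297.7, 9.9]
tcp_rot: [-3.14, -0.001, -1.83]
ft_force: [0.3, -0.1, -0.3]
finger_gap: 0.819
t: 15.42
position: [483.9, -297.4, 9.1]
tcp_rot: [-3.141, -0.0, -1.831]
ft_force: [-0.5, 1.6, 5.7]
finger_gap: 0.623
```

```bash
python3 -m crank '[[[0,0,-8],[0,0,0],0.3],[[0,0,-20],[0,0,0],0.3],[[0,0,-30],[0,0,0],0.3],[[0,0,-30],[0,0,0],0.3],[[0,0,-30],[0,0,0],0.3],[[0,0,-30],[0,0,0],0.3],[[0,0,-30],[0,0,0],0.3],[[0,0,-20],[0,0,0],0.3],[[0,0,0],[0,0,0],0.3],[[0,0,0],[0,0,0],0.3]]'
python3 - <<'E'
from h import *
s=readout.observe();print(s["position"],s["tcp_rot"],s["joints"])
im=cams.camera("side")[:,:,::-1]; cv2.imwrite("pics/side12.png",cv2.resize(im[80:230,300:480],None,fx=4,fy=4,interpolation=cv2.INTER_CUBIC))
im=cams.camera("wrist")[:,:,::-1]; cv2.imwrite("pics/w12.png",im)
E
```

```text
t: 16.25
position: [483.8, -297.4, 207.4]
tcp_rot: [-3.14, -0.001, -1.831]
ft_force: [0.2, 0.8, -1.4]
finger_gap: 0.626
[ 483.84079948 -297.39169394  207.38016504] [-3.14020600e+00 -5.42516667e-04 -1.83080461e+00] [-6.33088644e-01  3.85825032e-01  1.60931073e+00  2.39443557e-07
  1.14496789e+00  1.19771549e+00]
```

View pics/side12.png

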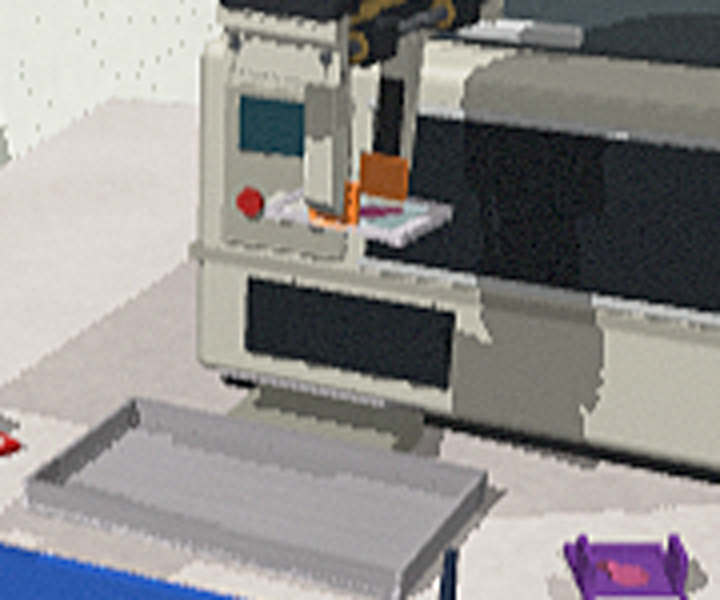

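View pics/w12.png

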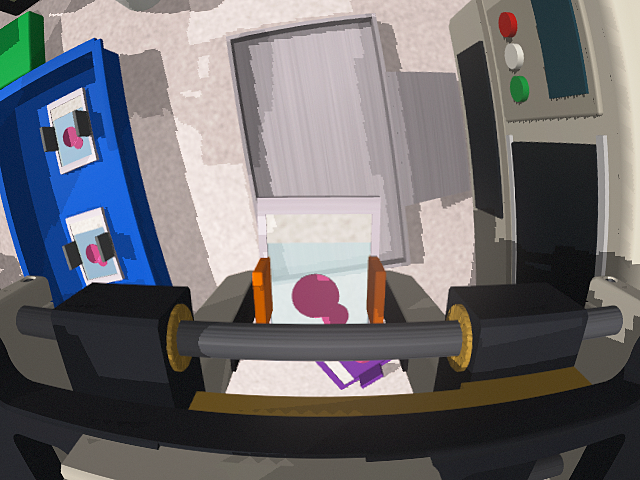

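Orange carrier is held level. Moving to a lookout beside the stage.

```bash
python3 -m crank '[[[-20,10,-2],[0,0,0],0.3],[[-33,16.5,-2],[0,0,0],0.3],[[-33,16.5,-2],[0,0,0],0.3],[[-33,16.5,-2],[0,0,0],0.3],[[-33,16.5,-2],[0,0,0],0.3],[[-33,16.5,-2],[0,0,0],0.3],[[-33,16.5,-2],[0,0,0],0.3],[[-33,16.5,-2],[0,0,0],0.3],[[-33,16.5,0],[0,0,0],0.3],[[-33,16.5,0],[0,0,0],0.3]]'
python3 -m crank '[[[-33,16.5,0],[0,0,0],0.3],[[-33,16.5,0],[0,0,0],0.3],[[-33,16.5,0],[0,0,0],0.3],[[-33,16.5,0],[0,0,0],0.3],[[-33,16.5,0],[0,0,0],0.3],[[-15,9,0],[0,0,-6.5],0.3],[[0,0,0],[0,0,-6.5],0.3],[[0,0,0],[0,0,-6.5],0.3],[[0,0,0],[0,0,-6.5],0.3],[[0,0,0],[0,0,0],0.3]]'
python3 -m crank '[[[0,0,0],[0,0,0],0.3],[[0,0,0],[0,0,0],0.3]]'
python3 - <<'E'
from h import *
s=readout.observe();print(s["position"],s["tcp_rot"],s["joints"])
im=cams.camera("wrist")[:,:,::-1]; cv2.imwrite("pics/w13.png",im)
E
```

```text
t: 17.18
position: [410.7, 51.3, 221.6]
tcp_rot: [3.14, -0.001, -1.831]
ft_force: [0.5, -0.5, -1.8]
finger_gap: 0.619
t: 18.02
position: [369.2, 247.1, 221.4]
tcp_rot: [3.139, -0.001, -1.371]
ft_force: [0.3, -0.2, -1.3]
finger_gap: 0.623
t: 18.18
position: [369.7, 247.0, 222.1]
tcp_rot: [3.14, -0.0, -1.381]
ft_force: [0.4, 0.0, -0.5]
finger_gap: 0.624
[369.71293814 247.01879573 222.10798168] [ 3.14039717e+00 -3.64637359e-04 -1.38091788e+00] [ 4.84250774e-01  1.44000724e-01  1.89365574e+00 -2.34623893e-06
  1.10518604e+00  1.86516992e+00]
```

View pics/w13.png

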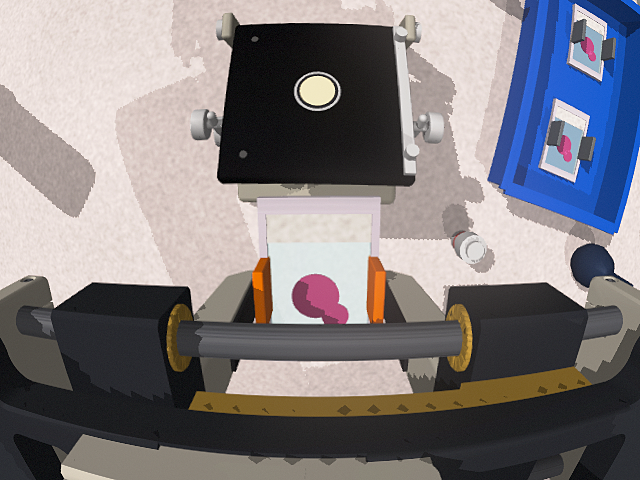

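The wrist view shows the plate: opening at (317,91), high edge (217,180)-(415,186) and hinge edge (232,25)-(398,24), nearly square to the jaws.

Run:
```python
import cv2
a=cv2.imread("pics/w13.png")
cv2.imwrite("pics/w13a.png",cv2.resize(a[10:195,195:440],None,fx=3.2,fy=3.2,interpolation=cv2.INTER_CUBIC))
```

```text
(no output)
```

View pics/w13a.png

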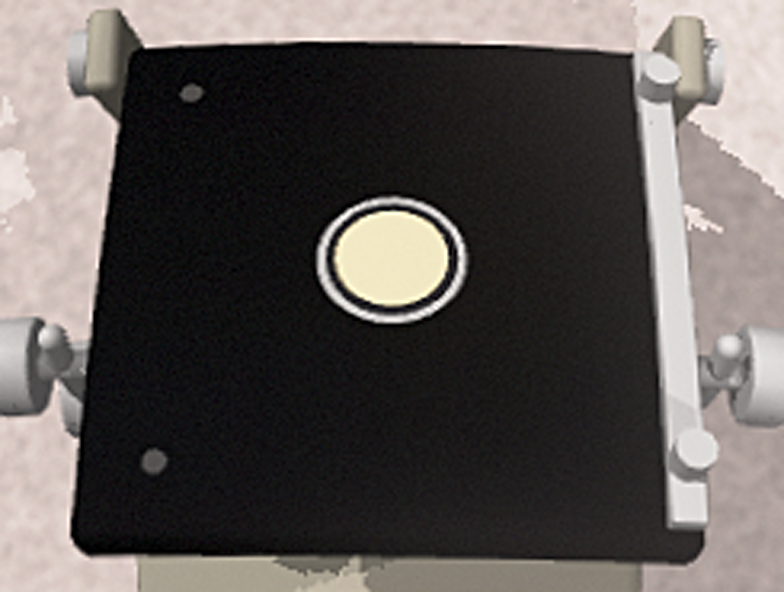

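Run:
```python
from h import *
from scipy.optimize import least_squares
np.set_printoptions(precision=2,suppress=True)
s=dict(position=np.array([369.71,247.02,222.11]),tcp_rot=np.array([3.1404,-.0004,-1.3809]))
w=lambda u,v:wray((195+(u+.5)/3.2-.5,10+(v+.5)/3.2-.5),s)
c3=lambda u,v:ray("side",(180+u/3.6,280+v/3.6));c4=lambda u,v:ray("scene",(290+u/6,120+v/6))
# (u,v) on face: u up slope, v stage y
obs=[((75,0),w(391,259)),((150,-75),w(73,548)),((150,75),w(706,558)),((0,-75),w(130,48)),((0,65),w(633,53)),
 ((75,0),c3(335,181)),((75,0),c4(384,235)),((150,-75),c3(466,322)),((150,-75),c4(300,80)),((150,75),c4(163,243)),((150,75),c3(552,45)),((0,-75),c4(580,245)),((0,-75),c3(110,355))]
def pt(p,u,v):
    X,Y,yaw,th=p
    a=u*np.cos(th)-7*np.sin(th);z=62+u*np.sin(th)+7*np.cos(th)
    return np.array([X+a*np.cos(yaw)-v*np.sin(yaw),Y+a*np.sin(yaw)+v*np.cos(yaw),z])
def res(p,o):
    r=[]
    for (u,v),(oo,d) in o:
        q=pt(p,u,v)-oo;r.append(q-d*(q@d))
    return np.concatenate(r)
for nm,o in(("wrist",obs[:5]),("all",obs)):
    f=least_squares(res,[545,285,np.radians(-169),.35],args=(o,),loss="soft_l1")
    p=f.x;print(nm,p[:2],np.degrees(p[2:]),"opening",pt(p,75,0),"stage origin",p[:2]+75*np.array([np.cos(p[2]),np.sin(p[2])]));print(np.linalg.norm(f.fun.reshape(-1,3),axis=1))
```

```text
wrist [543.85 280.66] [-170.06   21.42] opening [477.6  269.04  95.91] stage origin [469.98 267.71]
[1.37 0.8  0.44 0.59 0.72]
all [544.83 281.1 ] [-170.02   19.94] opening [477.74 269.29  94.16] stage origin [470.96 268.1 ]
[1.36 0.29 0.68 1.37 1.62 2.12 2.83 4.72 3.71 4.08 0.79 1.84 6.29]
```

Opening is at about (477.7,269.2,95.5), stage yaw -170°, and the tilt by sight is 20–21.5° (the views disagree by ~1.5°, so touch will decide). I'll tilt here, well clear.

```bash
python3 -m crank '[[[0,0,0],[0,0,0.9],0.3],[[0,0,0],[-6,0,0],0.3],[[0,0,0],[-6,0,0],0.3],[[0,0,0],[-6,0,0],0.3],[[0,0,0],[-2.7,0,0],0.3],[[0,0,0],[0,0,0],0.3],[[0,0,0],[0,0,0],0.3]]'
cat > tgt.py <<'E'
from h import *
np.set_printoptions(precision=2,suppress=True)
s=readout.observe();R=toolR(s);O=np.array([477.7,269.2,95.7])
yaw=np.radians(-170);xs=np.array([np.cos(yaw),np.sin(yaw),0]);ys=np.array([-xs[1],xs[0],0])
z=R[:,2];n=-z;print("pos",s["position"],"tilt",np.degrees(np.arctan2(-n@xs,n[2])),"side lean",np.degrees(np.arcsin(n@ys)),"jaw yaw err",np.degrees(np.arcsin(np.cross(R[:,0],ys)@[0,0,1])),"f tool",R.T@s["ft_force"],"gap",s["finger_gap"],"j",s["joints"])
c=s["position"]+R@np.array([0,1.2,3.1])
print("carrier->opening in tool",R.T@(O-c),"c",c)
E
python3 tgt.py
```

```text
t: 18.82
position: [370.2, 247.1, 222.2]
tcp_rot: [2.781, -0.001, -1.395]
ft_force: [0.5, 0.0, -0.5]
finger_gap: 0.622
pos [370.18 247.14 222.17] tilt 20.653793845724017 side lean -0.07822144208635595 jaw yaw err -0.10050137867616138 f tool [ 0.05 -0.6   0.27] gap 0.6217919227321463 j [0.43 0.34 1.69 0.09 1.47 1.8 ]
carrier->opening in tool [  -2.97 -148.48   76.54] c [368.   246.74 219.69]
```

```bash
python3 -m crank '[[[-0.6,-29.7,0],[0,0,0],0.3],[[-0.6,-29.7,0],[0,0,0],0.3],[[-0.6,-29.7,0],[0,0,0],0.3],[[-0.6,-29.7,0],[0,0,0],0.3],[[-0.6,-29.7,0],[0,0,0],0.3],[[0,0,20],[0,0,0],0.3],[[0,0,20],[0,0,0],0.3],[[0,0,12],[0,0,0],0.3],[[0,0,0],[0,0,0],0.3],[[0,0,0],[0,0,0],0.3]]'
python3 tgt.py
python3 - <<'E'
from h import *
for n in("scene","side","wrist"):
    im=cams.camera(n)[:,:,::-1]
    if n=="scene": im=cv2.resize(im[70:220,270:430],None,fx=4,fy=4,interpolation=cv2.INTER_CUBIC)
    if n=="side": im=cv2.resize(im[200:400,170:370],None,fx=3,fy=3,interpolation=cv2.INTER_CUBIC)
    cv2.imwrite(f"pics/{n}14.png",im)
E
```

```text
t: 19.65
position: [487.8, 271.7, 122.2]
tcp_rot: [2.781, -0.0, -1.393]
ft_force: [0.1, 0.5, -0.1]
finger_gap: 0.623
pos [487.81 271.7  122.22] tilt 20.63220841105333 side lean -0.08429263611099834 jaw yaw err -0.1951115627460284 f tool [-0.5  -0.22 -0.01] gap 0.6227099998979659 j [0.39 0.65 1.45 0.07 1.39 1.75]
carrier->opening in tool [ 0.66 -0.81 25.38] c [485.63 271.31 119.74]
```

View pics/scene14.png

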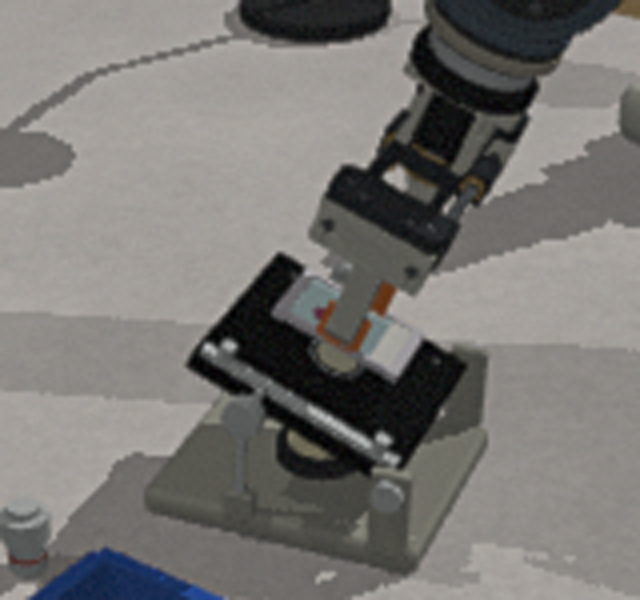

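View pics/side14.png

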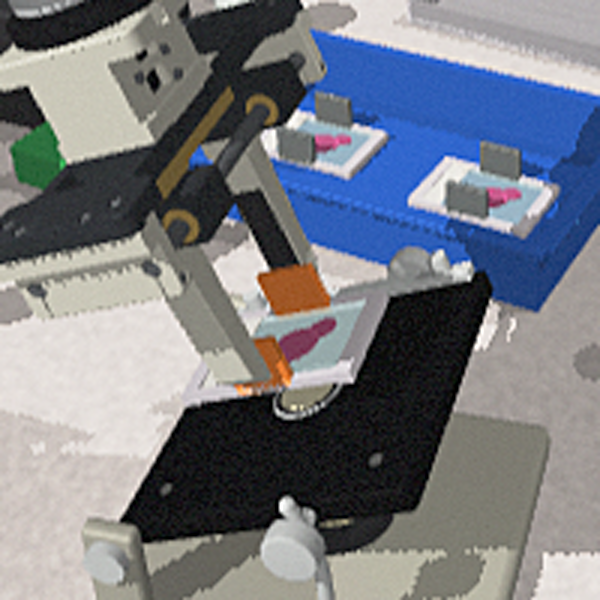

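View pics/wrist14.png

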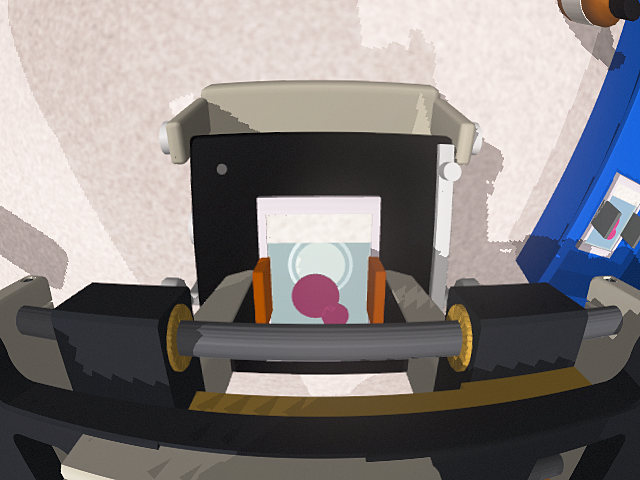

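The opening shows through the glass at (319,264), a little above the glass middle because of parallax. I'll check both in tool axes.

Run:
```python
from h import *
np.set_printoptions(precision=1,suppress=True)
I0=dict(position=np.zeros(3),tcp_rot=np.zeros(3))
for z in(24,28.5,32): print("opening",z,wonz((319.5,264.5),I0,z))
for p in((257,197),(381,197)): print("front corner",[wonz(p,I0,z) for z in(-5.9,-2.9,0)])
for p in((254,257),(386,257)): print("lug outer far top",[wonz(p,I0,z) for z in(-25,)])
print("plate edges", [wonz((x,200),I0,28.5) for x in(191,441)], wonz((320,133),I0,28.5))
```

```text
opening 24 [ 0.1 -1.  24. ]
opening 28.5 [ 0.1  0.4 28.5]
opening 32 [ 0.1  1.6 32. ]
front corner [array([-28.7, -43.2,  -5.9]), array([-29.2, -42.8,  -2.9]), array([-29.7, -42.4,   0. ])]
front corner [array([ 28.2, -43.2,  -5.9]), array([ 28.7, -42.8,  -2.9]), array([ 29.2, -42.4,   0. ])]
lug outer far top [array([-27.7, -20.3, -25. ])]
lug outer far top [array([ 28.1, -20.3, -25. ])]
plate edges [array([-73.3, -37.5,  28.5]), array([ 69.2, -37.5,  28.5])] [  0.3 -73.3  28.5]
```

Carrier and opening agree to within 1 mm. Coming down on the plate normal by feel.

```bash
python3 -m crank '[[[0.5,-0.8,8],[0,0,0],0.3],[[0,0,7],[0,0,0],0.3],[[0,0,4],[0,0,0],0.3],[[0,0,2],[0,0,0],0.3],[[0,0,0],[0,0,0],0.3],[[0,0,0],[0,0,0],0.3],[[0,0,0],[0,0,0],0.3]]' 15
python3 tgt.py
python3 -m crank '[[[0,0,1],[0,0,0],0.3],[[0,0,0],[0,0,0],0.3]]'
python3 -m crank '[[[0,0,1],[0,0,0],0.3],[[0,0,0],[0,0,0],0.3]]'
python3 tgt.py
```

```text
t: 20.38
position: [481.7, 270.0, 101.8]
tcp_rot: [2.781, 0.0, -1.393]
ft_force: [-0.1, 0.3, -1.3]
finger_gap: 0.623
pos [481.72 269.96 101.82] tilt 20.680068924282956 side lean -0.0659201535034159 jaw yaw err -0.2023624406856862 f tool [-0.3  -0.41  1.28] gap 0.6231084275023299 j [0.39 0.67 1.48 0.08 1.35 1.75]
carrier->opening in tool [0.03 0.47 4.07] c [479.54 269.57  99.34]
t: 20.55
position: [481.4, 269.9, 100.8]
tcp_rot: [2.781, 0.0, -1.393]
ft_force: [0.0, 0.1, -0.5]
finger_gap: 0.622
t: 20.72
position: [481.3, 269.8, 100.0]
tcp_rot: [2.782, 0.0, -1.393]
ft_force: [2.7, 0.2, 1.5]
finger_gap: 0.622
pos [481.32 269.83 100.05] tilt 20.630312529073773 side lean -0.06452005082061592 jaw yaw err -0.2040118326757312 f tool [ 0.28 -1.99 -2.3 ] gap 0.6219774049155897 j [0.39 0.67 1.48 0.08 1.34 1.75]
carrier->opening in tool [-0.02  0.71  2.26] c [479.14 269.44  97.57]
```

```bash
echo 'print("M tool",R.T@s["torque"])' >> tgt.py
python3 tgt.py | tail -1
python3 -m crank '[[[0,0,0.5],[0,0,0],0.3],[[0,0,0],[0,0,0],0.3]]'
python3 tgt.py
python3 -m crank '[[[0,0,0.5],[0,0,0],0.3],[[0,0,0],[0,0,0],0.3]]'
python3 tgt.py
```

```text
M tool [ 0.39  0.09 -0.08]
t: 20.88
position: [481.3, 269.8, 99.6]
tcp_rot: [2.782, 0.0, -1.393]
ft_force: [4.5, 0.3, 2.6]
finger_gap: 0.618
pos [481.25 269.79  99.59] tilt 20.617477277241402 side lean -0.06429586163080543 jaw yaw err -0.1992958696164326 f tool [ 0.54 -3.25 -3.99] gap 0.6183742891088903 j [0.39 0.67 1.48 0.08 1.34 1.75]
carrier->opening in tool [-0.04  0.8   1.81] c [479.07 269.4   97.11]
M tool [ 0.63  0.12 -0.09]
t: 21.05
position: [481.2, 269.8, 99.5]
tcp_rot: [2.782, 0.0, -1.393]
ft_force: [3.9, -0.2, 6.2]
finger_gap: 0.622
pos [481.24 269.81  99.51] tilt 20.594875588122324 side lean -0.061591123224854806 jaw yaw err -0.20375069660147185 f tool [ 0.93 -1.4  -7.18] gap 0.6221389856275863 j [0.39 0.67 1.48 0.08 1.34 1.75]
carrier->opening in tool [-0.02  0.83  1.73] c [479.06 269.42  97.03]
M tool [ 0.46  0.16 -0.09]
```

From the moment balance across the three readings, the contact is about 35 mm towards tool -y, which means only the low-end rail bears. The carrier is steeper than the plate, so I'll ease the tilt back by feel.

```bash
cat >> tgt.py <<'E'
f=R.T@s["ft_force"];m=R.T@s["torque"]
print("contact y mm",1000*(m[0]+.151*f[1])/f[2],"contact x mm",-1000*(m[1]-.151*f[0])/f[2])
E
python3 -m crank '[[[0,0,0],[0.7,0,0],0.3],[[0,0,0],[0,0,0],0.3]]'
python3 tgt.py
python3 -m crank '[[[0,0,0.3],[0.7,0,0],0.3],[[0,0,0],[0,0,0],0.3]]'
python3 tgt.py
```

```text
t: 21.22
position: [481.3, 269.8, 99.4]
tcp_rot: [2.795, 0.0, -1.393]
ft_force: [5.7, 0.8, 2.8]
finger_gap: 0.618
pos [481.29 269.85  99.44] tilt 19.842100032464014 side lean -0.057824650302722845 jaw yaw err -0.2047292256293519 f tool [ 0.22 -4.41 -4.57] gap 0.6183469658028092 j [0.39 0.66 1.49 0.07 1.33 1.75]
carrier->opening in tool [0.   0.96 1.65] c [479.14 269.46  96.93]
M tool [ 0.79  0.17 -0.09]
contact y mm -26.819675510731344 contact x mm 29.2215454622492
t: 21.38
position: [481.4, 269.8, 99.3]
tcp_rot: [2.808, 0.0, -1.393]
ft_force: [6.7, 0.4, 5.3]
finger_gap: 0.622
pos [481.35 269.85  99.29] tilt 19.117743818134926 side lean -0.05359972734195724 jaw yaw err -0.20339874727294094 f tool [ 0.74 -4.53 -7.21] gap 0.6222183194410853 j [0.39 0.66 1.5  0.07 1.31 1.75]
carrier->opening in tool [-0.01  1.13  1.5 ] c [479.24 269.47  96.75]
M tool [ 0.84  0.22 -0.09]
contact y mm -20.97604049087737 contact x mm 14.386346179265505
```

The force has an unexpected downhill component, and my lever arm is only fitted, so the bearing end isn't certain. I'll look at the contact directly.

Run:
```python
from h import *
for n in("scene","side","wrist"):
    im=cams.camera(n)[:,:,::-1]
    cv2.imwrite(f"pics/{n}15f.png",im)
    if n=="scene": im=cv2.resize(im[120:190,310:400],None,fx=8,fy=8,interpolation=cv2.INTER_CUBIC)
    if n=="side": im=cv2.resize(im[270:370,210:340],None,fx=6,fy=6,interpolation=cv2.INTER_CUBIC)
    cv2.imwrite(f"pics/{n}15.png",im)
```

```text
(no output)
```

View pics/scene15.png

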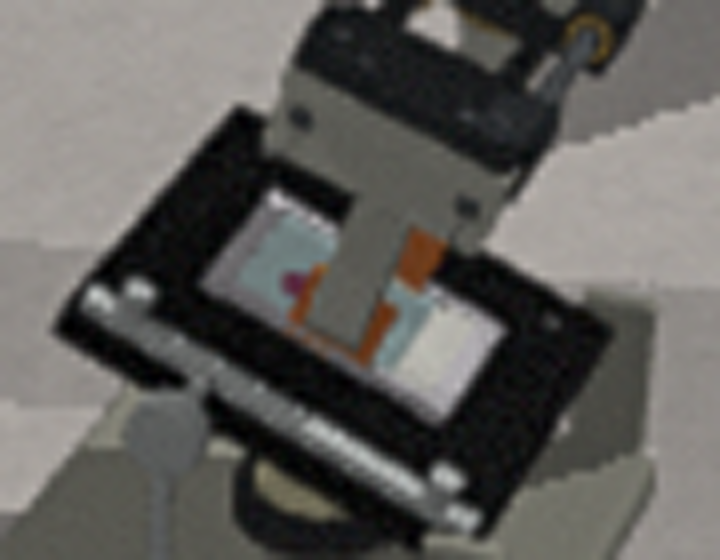

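View pics/side15.png

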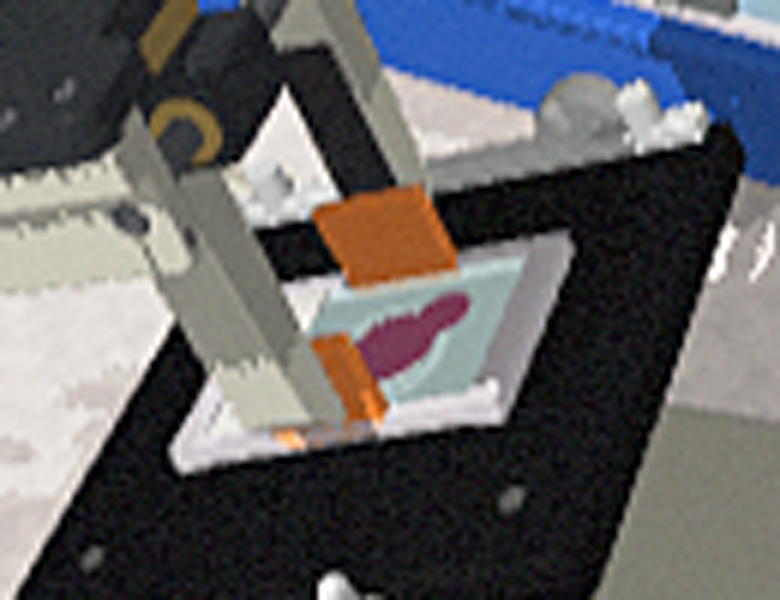

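View pics/wrist15.png

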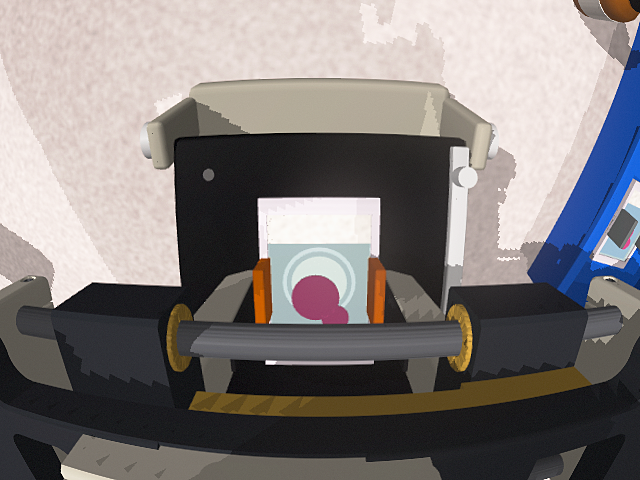

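```bash
sed -i 's/"f tool",R.T@s\["ft_force"\],//; s/print("M tool.*/pass/' tgt.py
cat >> tgt.py <<'E'
print("F",f,"M",m)
E
python3 -m crank '[[[0,-0.7,0],[0,0,0],0.3],[[0,0,0],[0,0,0],0.3]]' >/dev/null
python3 tgt.py
python3 -m crank '[[[0,0,0],[0,0,0],0.3]]' >/dev/null
python3 tgt.py | tail -1
python3 -m crank '[[[0,0,0.6],[0,0,0],0.3],[[0,0,0],[0,0,0],0.3]]' >/dev/null
python3 tgt.py 
python3 -m crank '[[[0,0,0],[0,0,0],0.3]]' >/dev/null
python3 tgt.py | tail -1
```

```text
pos [481.35 269.85  99.26] tilt 19.275346802872086 side lean -0.05955077539976834 jaw yaw err -0.20627368839240487 gap 0.6263577140877841 j [0.39 0.66 1.5  0.07 1.32 1.75]
carrier->opening in tool [-0.    1.12  1.48] c [479.22 269.47  96.73]
contact y mm -9.84900473904743 contact x mm -3.274057679857151
F [ 1.47  1.77 -9.11] M [-0.18  0.19 -0.09]
F [ 0.01  0.14 -9.73] M [-0.08  0.22 -0.03]
pos [481.37 269.87  99.24] tilt 19.236871480734756 side lean -0.05545585315102878 jaw yaw err -0.2092222645794949 gap 0.6201054622743863 j [0.39 0.66 1.5  0.07 1.31 1.75]
carrier->opening in tool [0.01 1.16 1.47] c [479.25 269.49  96.7 ]
contact y mm -7.1399390260784905 contact x mm -2.038185260995389
F [  1.94   3.95 -13.73] M [-0.5   0.27 -0.08]
F [  2.18   3.13 -14.91] M [-0.49  0.34 -0.05]
```

Now pressed at about 14 N. When Fy≈0, the centre of contact came out near +8 mm (a single rail would give ±40 mm), so both rails are bearing. I'll take out the sideways load, re-read, and look.

```bash
python3 -m crank '[[[0.2,0.45,-0.2],[0,0,0],0.3],[[0,0,0],[0,0,0],0.3],[[0,0,0],[0,0,0],0.3]]' >/dev/null
python3 tgt.py
for i in 1 2 3; do python3 -m crank '[[[0,0,0],[0,0,0],0.3]]' >/dev/null; python3 tgt.py | tail -1; done
python3 - <<'E'
from h import *
im=cams.camera("wrist")[:,:,::-1]; cv2.imwrite("pics/w16.png",im); cv2.imwrite("pics/w16a.png",cv2.resize(im[120:400,160:480],None,fx=2.4,fy=2.1,interpolation=cv2.INTER_CUBIC))
E
```

```text
pos [481.36 269.85  99.26] tilt 19.177357211294908 side lean -0.034763931775159115 jaw yaw err -0.20328554790731188 gap 0.6215897918515548 j [0.39 0.66 1.5  0.07 1.31 1.75]
carrier->opening in tool [-0.01  1.14  1.48] c [479.24 269.47  96.72]
contact y mm -7.453968358832199 contact x mm 13.991067403687708
F [ -0.4   -0.35 -10.96] M [ 0.14  0.09 -0.01]
F [  0.92  -0.26 -11.58] M [0.14 0.11 0.02]
F [  0.18  -0.43 -11.51] M [ 0.18  0.05 -0.04]
F [  0.34  -0.36 -12.47] M [ 0.12  0.1  -0.02]
```

View pics/w16a.png

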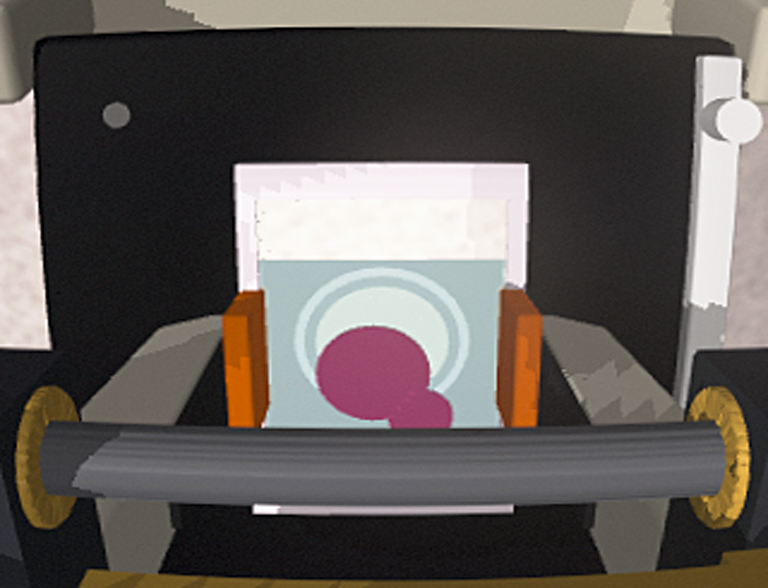

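Forces are steady: normal 11–12 N, sideways under 1 N, bearing centre about -12 mm, so both rails carry 4 N or more. I'll make one small trim to even the rails, then check centring.

```bash
python3 -m crank '[[[0,0,0],[0.4,0,0],0.3],[[0,0,0],[0,0,0],0.3],[[0,0,0],[0,0,0],0.3]]' >/dev/null
for i in 1 2 3; do python3 -m crank '[[[0,0,0],[0,0,0],0.3]]' >/dev/null; python3 tgt.py | tail -2; done
python3 - <<'E'
from h import *
np.set_printoptions(precision=1,suppress=True)
I0=dict(position=np.zeros(3),tcp_rot=np.zeros(3))
q=lambda u,v:(160+u/2.4,120+v/2.1)
for nm,p,z in[("ring L",(296,338),4.),("ring R",(469,338),4.),("ring top",(382,268),4.),("disc L",(315,338),4.),("disc R",(450,338),4.),("front edge L",(234,164),-2.9),("front edge R",(529,164),-2.9),("back edge L",(252,514),-2.9),("back R",(515,514),-2.9),("plate hinge edge",(382,30),4)]: print(nm,wonz(q(*p),I0,z))
E
```

```text
contact y mm -14.553312021056387 contact x mm 3.283042041667708
F [ 0.12 -1.25 -9.94] M [ 0.33  0.05 -0.05]
contact y mm -11.544232457874946 contact x mm 2.624774322628925
F [ 0.25 -1.23 -9.79] M [ 0.3   0.06 -0.05]
contact y mm -13.668964314100217 contact x mm -8.789719494266558
F [ 0.74 -1.19 -9.36] M [ 0.31  0.03 -0.08]
ring L [-18.4   1.4   4. ]
ring R [18.4  1.3  4. ]
ring top [ -0.1 -16.4   4. ]
disc L [-14.4   1.3   4. ]
disc R [14.4  1.3  4. ]
front edge L [-29.  -42.2  -2.9]
front edge R [ 28.5 -42.2  -2.9]
back edge L [-29.6  48.3  -2.9]
back R [30.1 48.3 -2.9]
plate hinge edge [ -0.2 -71.8   4. ]
```

Centring is within 2 mm (ring centre about y=2, carrier about 1.8). I'll press slightly more for margin, confirm it's steady, and check the tote once more.

```bash
python3 -m crank '[[[0,-0.15,0.5],[0,0,0],0.3],[[0,0,0],[0,0,0],0.3],[[0,0,0],[0,0,0],0.3],[[0,0,0],[0,0,0],0.3],[[0,0,0],[0,0,0],0.3]]' >/dev/null
for i in 1 2 3; do python3 -m crank '[[[0,0,0],[0,0,0],0.3],[[0,0,0],[0,0,0],0.3]]' |head -1; python3 tgt.py | tail -2; done; python3 tgt.py|head -2
python3 - <<'E'
from h import *
im=cams.camera("side")[:,:,::-1]; cv2.imwrite("pics/side17.png",im)
E
```

```text
t: 23.67
contact y mm -4.69623657387331 contact x mm 2.5839407967042924
F [  0.53   1.28 -13.87] M [-0.13  0.12 -0.01]
t: 23.83
contact y mm -7.728825350631434 contact x mm 0.24741625195291214
F [  0.81   1.32 -14.2 ] M [-0.09  0.13 -0.08]
t: 24.0
contact y mm 5.056327109896659 contact x mm 4.371030510685612
F [  0.35   0.15 -14.75] M [-0.1   0.12  0.02]
pos [481.46 269.87  99.17] tilt 18.766016563303644 side lean -0.02899054138897346 jaw yaw err -0.20048854574966404 gap 0.621608645929917 j [0.39 0.65 1.51 0.07 1.3  1.75]
carrier->opening in tool [-0.    1.3   1.41] c [479.36 269.5   96.62]
```

View pics/side17.png

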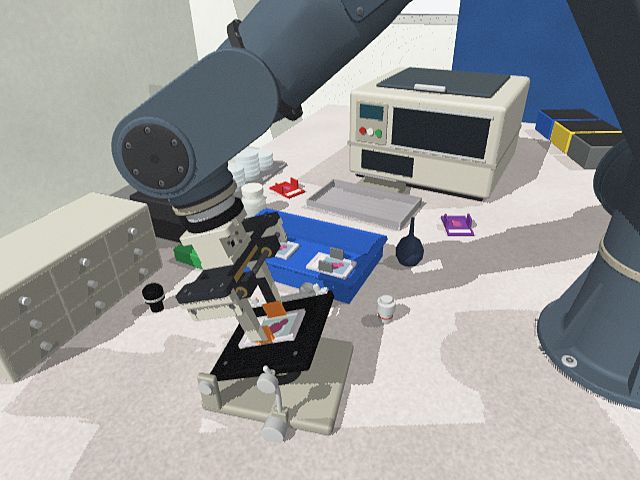

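The side view shows the batch carrier flat in the tote (335,263), the blower (410,250) and objective (386,308) undisturbed, and the control slide on the plate (275,325). The push is a steady 14–15 N with the bearing centre within 8 mm of the middle, so I'm handing in.

```bash
python3 tgt.py
python3 - <<'E'
from bench import job
print(job.finish_job())
E
```

```text
pos [481.45 269.89  99.16] tilt 18.764974859613915 side lean -0.029621854270374535 jaw yaw err -0.20295343071827893 gap 0.6260854544122463 j [0.39 0.65 1.51 0.07 1.3  1.75]
carrier->opening in tool [0.02 1.29 1.4 ] c [479.35 269.51  96.61]
contact y mm -4.276299977332753 contact x mm 3.8482813635728195
F [  0.39   1.2  -14.39] M [-0.12  0.11 -0.03]
the job is handed in; nothing more can be done
None
```

Both carriers are where you asked, and I handed the job in at about 24 s of the 64 s. No verdict is reported.

- **Batch carrier:** the grey-lugged carrier lies flat in the tote's empty half, let go, about 68 mm on the -x side of the tote's middle.
- **Control slide:** it is still gripped on the sloping plate. It is centred over the opening to about 2 mm and about 0.2° off square to the stage. It is pressed at about 14 N.
- **Bench:** in the last side view the blower, objective, slide box and eyepiece looked undisturbed. The collected carrier and the jar were also where they had been, though the arm partly hid them. The bottle was hidden behind the gripper there; the wrist camera last showed it part-way through the stage approach.

What failed or disagreed:
- **Missed grasps:** two early attempts on the grey carrier closed on air. The first time I thought I had lifted before the fingers closed. After the second miss, the pictures and contact showed the fingertips sit roughly 30 mm short of the stated 22 mm. I then went lower by feel, and both grasps held.
- **Plate tilt:** the camera views gave 20 to 21.4°, but the tool ended at 18.8°. The slide can turn in the light grip.
- **Flush contact:** I judged this from the force and moment readings, not by sight. The bearing point is within about 8 mm of the slide's middle, where a single rail would read about 40 mm off. The lever arm behind that figure was fitted from the readings and is uncertain, but with little sideways force it matters little. The reading shows both rails bearing, but I did not measure each rail's force directly.

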